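# Load the off-centre spindle with ring weights, largest first

### The arm

A 7-joint arm with a two-finger parallel gripper is mounted at the origin on the work surface. World frame = base frame: x ahead of the robot, y to its left, z up, the work surface at z = 0. Lengths are in m, angles in rad, forces in N, time in s.
With the tool pointing down it reaches from about 0.425 to 0.925 m from the base axis. Payload 6.8 kg.
Tool frame: the origin (TCP) lies on the centre line of the jaws, within the pads' length; the fingertips stand 25 mm ahead of it and the grasp point (between the pads) lies 6 mm ahead of it; z points along the fingers, y is the direction in which the jaws open and shut (so a half turn about z gives the same grasp; the last joint's range is limited). The gripper opens to 85 mm and grips with 20 to 120 N. Pads are 22 mm wide; open, the fingers measure 114 mm over their backs; the gripper's body (76 mm by 85 mm) begins 54 mm behind the grasp point. The pads swing forward as they close: fully open they stand 13 mm farther back than shut.
Start: joints at [1.183, 0.477, 0.022, 1.555, -0.011, 1.109, -0.083], TCP at [0.186, -0.649, 0.235] pointing down, gripper open.
Joint ranges: [-2.96, 2.96], [-0.34, 2.1], [-1.41, 1.46], [0.24, 2.44], [-1.37, 4.51], [0.17, 1.92], [-2.96, 2.96]. Speed limits (rad/s): [2.39, 2.39, 3.14, 3.14, 3.14, 3.14, 3.14].

### API

Orientations are given as a unit quaternion [w, x, y, z].
In Python, from station import status, cams, order, models gives the robot as it stands.
- The arm moves only by the tool move_arm, never from a script. Its argument "steps" is one flat list of numbers, 7 for each row, row after row: the gripper's target within -1 to 1 (fully open at 1, half-way at 0, shut at -1), then the shift along the world's x, y, z in cm, then the turn, a rotation vector about the world's x, y, z in degrees. A call has 1 to 8 rows; each row shifts and turns the commanded pose from where the row before left it; what a row does not reach is not made up. A row lasts 1/10 s, in which the tool goes at most 50 mm and 8.59 degrees, less where a joint would pass 70% of its speed; a pose out of reach is approached as far as the arm can. A call with a gripper value outside its range is refused whole. The fingers move at their own pace and stop on an object; "newtons" is the grip in N (left out, the last holds). Time passes only in rows, so rows that do not move let the fingers close. It gives the time, the measured TCP pose, the force and the opening at its end, in the units of the state.
- status.get_obs(): the state, without advancing time (a new reading comes with each control period).
- cams.read_camera(name): name is "scene" or "top" or "wrist"; returns a dict with "pixels" (384x512x3 uint8, red, green, blue), "mtx" (3x3 intrinsics, pixels), "dist_coeffs" ([k1, k2, p1, p2, k3] as OpenCV has them; the pictures are not rectified), "T" (4x4, takes a point from camera to world coordinates); the wrist camera has in their place "T_tool_cam" (4x4, takes a point from camera to tool coordinates, whose origin is the TCP and whose axes are the flange's). Camera axes: x right, y down, z forward; pixel columns grow to the right and rows downward; lengths in m; the calibration is good to about 2 mm. A picture is of the moment at which its call begins: read the wrist's pose just before it. There is no depth.
- order.hand_in(): hands the job in, once; it reports no verdict.
Trained networks look in the newest picture that a camera, given by its name, has taken for a name from the list of things; names that differ only in an ending like _2 or _b are one class to them, and where a whole thing is asked for, a point or a joint stands for the part that bears it (a point fixed in the world has none). Each returns a list of dicts, best first, with "score" (0 to 1); they miss things now and then, are a little off and sometimes report something else, mostly with a low value. They report only what shows in the picture. A call takes as long as a camera call. They do not tell look-alikes from the thing itself.
- models.silhouettes(camera, query): "region" (384x512 bool, what is visible of it) and "box" ([centre column, centre row, width, height] in pixels, round what is visible of it).
- models.place_of(camera, query): "position" ([row, column] in pixels: a listed point, or the origin of a listed thing).
The state is a dict: "t": time; "q": joint angles; "joint_vel": joint speeds; "joint_torque": joint torques, N m; "eef_pos": TCP position; "tool_rot": TCP orientation; "contact_force": force on the tool from outside, world axes, zero at the start; "torque": the same for the moment, N m; "gripper_width": opening from 0.0 (shut) to 1.0 (fully open).
Only numpy, scipy, OpenCV 4.12 (cv2) and the standard library are available. Lean on these libraries where they do the work, as an engineer would, in place of code of your own. Each camera call takes 0.05 s, during which the arm holds its last target.

### The job

Get the rotation experiment ready: thread the three steel ring weights onto the upright spindle in order of size, the largest first at the bottom, then the medium, then the small one on top, each lying fully down and flat. The spindle is clamped off-centre, so find it by feel: lower every ring gently under control until it rests, never forcing it against the spindle and never dropping it, and leave the cup, jar and ruler where they are.

Things in the scene. Friction and masses are not known exactly. Their poses are not given: they have to be found in the camera images.
- rig_seat (a point): centre of the flat top of the rig's base plate; z up, its x and y mean nothing for the job. The spindle on the plate is NOT at this point: its axis stands 3 to 5 mm away, in a direction that differs each time and is not measured. A ring lowered here lands with its rim on the spindle's flat end instead of going on; it drops over the end once it is within about 2.5 mm of the spindle's axis.
- rig: the rig: round grey base plate fixed to the bench, 132 mm across at the bottom, 120 mm at its flat top, 20 mm high; origin under its centre. A rigid vertical steel spindle stands on it, 16 mm in diameter, its flat end (14 mm across, 2 mm high bevel) 60 mm above the plate. Rings have 1.5 mm play all round. Over 40 N between a ring and spindle, plate or ring below is forcing.
- large_center (a point): centre (on the axis, half-way up) of the large ring weight: a plain turned-steel ring lying flat on the bench, outer diameter 60 mm, 18 mm thick, bore 19 mm right through; z is the ring's axis. Weighs 0.1 to 0.45 kg. Hold it across its outside by the upper 12 mm, so that the fingers stay clear of what it is set down on.
- medium_center (a point): centre (on the axis, half-way up) of the medium ring weight: a plain turned-steel ring lying flat on the bench, outer diameter 50 mm, 18 mm thick, bore 19 mm right through; z is the ring's axis. Weighs 0.1 to 0.45 kg. Hold it across its outside by the upper 12 mm, so that the fingers stay clear of what it is set down on.
- small_center (a point): centre (on the axis, half-way up) of the small ring weight: a plain turned-steel ring lying flat on the bench, outer diameter 40 mm, 18 mm thick, bore 19 mm right through; z is the ring's axis. Weighs 0.1 to 0.45 kg. Hold it across its outside by the upper 12 mm, so that the fingers stay clear of what it is set down on.
- large_ring: the large ring weight itself (see its centre); origin at the centre of its underside
- medium_ring: the medium ring weight itself; origin at the centre of its underside
- small_ring: the small ring weight itself; origin at the centre of its underside
- metal_cup: bystander: dark metal cup, 54 mm across, 60 mm high, origin under its centre; leave alone
- jar: bystander: amber glass jar with white cap, 60 mm across, 85 mm high, origin under its centre; leave alone
- ruler: bystander: wooden ruler lying flat, 300 x 30 x 5 mm, long side along its own y, origin under its centre; leave alone
Things that resemble listed ones, but are neither listed nor needed, are in the scene too. What is shaped like the small_ring but green or red is not meant.

How it is judged:
On the way, in this order (a step that is already met when the one before it is completed fails the run):
1. the large ring lies fully down on the base plate, threaded on the spindle, before any other (horizontal distance between large_center and rig_seat below 0.01 m and z of large_center in the frame of rig_seat between 0.006 and 0.012 m and angle between large_center's own z axis and vertical below 0.08 rad), for 0.2 s.
2. the medium ring lies on the large one, threaded on the spindle (all of step 1 and horizontal distance between medium_center and rig_seat below 0.01 m and z of medium_center in the frame of rig_seat between 0.024 and 0.03 m and angle between medium_center's own z axis and vertical below 0.08 rad), for 0.2 s.
3. the small ring lies on the medium one, threaded on the spindle (all of step 2 and horizontal distance between small_center and rig_seat below 0.01 m and z of small_center in the frame of rig_seat between 0.042 and 0.048 m and angle between small_center's own z axis and vertical below 0.08 rad), for 0.2 s.
At the end, for the whole second after the job is handed in: All three rings are on the spindle at rest and flat (within 0.08 rad): their centres 9, 27 and 45 mm (each within 3 mm) above the plate for the large, medium and small ring, and within 10 mm sideways of the plate's centre (all of step 3 and linear speed of each of large_ring, medium_ring, small_ring below 0.02 m/s); the robot touches nothing.
It fails at once if a ring is forced against the spindle (over 40 N) (contact force between any of large_ring, medium_ring, small_ring and spindle above 40 N).
It fails at once if a ring is slammed onto the plate or another ring (over 40 N) (contact force between any of large_ring, medium_ring, small_ring and rig above 40 N or contact force between any of medium_ring, small_ring and large_ring above 40 N or contact force between small_ring and medium_ring above 40 N).
It fails at once if a ring is let fall down the spindle (moves faster than 0.35 m/s while round it, as after a free fall of some 6 mm) ((horizontal distance between large_center and rig_seat below 0.01 m and z of large_center in the frame of rig_seat below 0.066 m and linear speed of large_ring above 0.35 m/s) or (horizontal distance between medium_center and rig_seat below 0.01 m and z of medium_center in the frame of rig_seat below 0.066 m and linear speed of medium_ring above 0.35 m/s) or (horizontal distance between small_center and rig_seat below 0.01 m and z of small_center in the frame of rig_seat below 0.066 m and linear speed of small_ring above 0.35 m/s)).
It fails at once if the cup, jar or ruler is moved by more than 15 mm (distance of any of metal_cup, jar, ruler from where it was at the start of the episode above 0.015 m).
It also fails if it takes over 72 s, if anything falls off the work surface, if the arm or the gripper's body presses on something with over 40 N, if the wrist force passes 120 N, or if a joint passes its speed limit or range.

## Working session

There is one attempt and no reset: what is moved stays moved. The work goes in short steps, Python scripts to look and compute and a tool call to move; the robot and the scene stay as the last step left them, time stands still between calls to the robot, and variables do not carry over. Pictures are saved under pics/ and viewed, and the job is handed in when it is done.

Besides the shell and the picture viewer there is one more tool, called as name(argument=value, ...) on one line, values as JSON. move_arm: Moves the arm, as the interface text tells. Its arguments: {"type":"object","properties":{"steps":{"type":"array"},"newtons":{"type":"number"}},"required":["steps"]}

```bash
mkdir -p pics; ls; python3 - <<'E'
from station import status,cams,order,models
import cv2,numpy as np
print({k:np.round(v,3) for k,v in status.get_obs().items()})
for n in ["scene","top"]:
    c=cams.read_camera(n); cv2.imwrite(f"pics/{n}0.png",cv2.cvtColor(c["pixels"],cv2.COLOR_RGB2BGR))
    print(n,c["mtx"],c["dist_coeffs"],np.round(c["T"],3))
    for q in ["rig_seat","large_center","medium_center","small_center","metal_cup","jar","ruler"]:
        print(q,[(np.round(d["position"],1),round(d["score"],2)) for d in models.place_of(n,q)])
print(status.get_obs()["t"])
E
```

```text
pics
{'t': np.float64(0.0), 'q': array([ 1.183,  0.478,  0.022,  1.556, -0.011,  1.109, -0.083]), 'joint_vel': array([-0.001,  0.001,  0.001,  0.001,  0.001,  0.002,  0.002]), 'joint_torque': array([ 1.0000e-03, -5.9646e+01,  1.6090e+00, -2.8120e+01,  1.3000e-02,
        9.0000e-03,  0.0000e+00]), 'eef_pos': array([ 0.186, -0.648,  0.234]), 'tool_rot': array([-0.001,  0.99 ,  0.139, -0.   ]), 'contact_force': array([-0.346, -0.404,  0.494]), 'torque': array([0.025, 0.018, 0.006]), 'gripper_width': np.float64(0.999)}
scene [[495.03424421   0.         256.72236301]
 [  0.         495.03424421 191.90040924]
 [  0.           0.           1.        ]] [0.00860953 0.         0.         0.         0.        ] [[-0.551  0.571 -0.609  1.313]
 [ 0.834  0.357 -0.42   0.575]
 [-0.022 -0.74  -0.673  0.897]
 [ 0.     0.     0.     1.   ]]
rig_seat []
large_center [(array([163.3, 178.2]), 0.77)]
medium_center [(array([221.1, 350.2]), 0.65)]
small_center [(array([256.1, 313.5]), 0.74), (array([244. , 280.7]), 0.68), (array([263.3, 361.5]), 0.5)]
metal_cup [(array([184.9, 135.4]), 0.77), (array([167.
[... 209 characters left out ...]
 1.        ]] [-0.11985482  0.          0.          0.          0.        ] [[-4.00e-03 -9.88e-01  1.53e-01  4.07e-01]
 [-1.00e+00  4.00e-03 -1.00e-03  6.10e-02]
 [-0.00e+00 -1.53e-01 -9.88e-01  1.04e+00]
 [ 0.00e+00  0.00e+00  0.00e+00  1.00e+00]]
rig_seat [(array([196. , 272.3]), 0.92)]
large_center [(array([206.8, 364.7]), 0.8), (array([117.9, 255.8]), 0.21)]
medium_center [(array([223.6, 173.7]), 0.72)]
small_center [(array([186.1, 143.9]), 0.51), (array([176.1, 181.3]), 0.5), (array([167.3, 209.6]), 0.48)]
metal_cup [(array([154.2, 377.5]), 0.86), (array([198.2, 272.3]), 0.39), (array([118.7, 253.2]), 0.36)]
jar []
ruler [(array([270.3, 263.7]), 0.94), (array([199.3, 272.4]), 0.53)]
0.8
```

View pics/scene0.png

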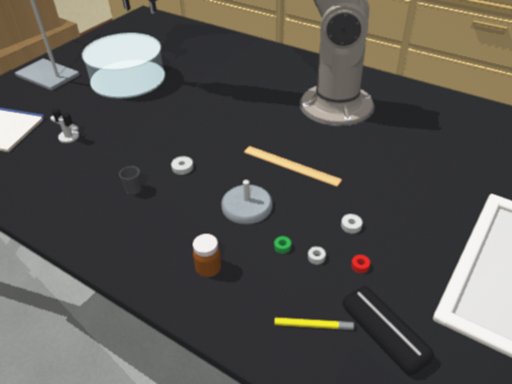

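View pics/top0.png

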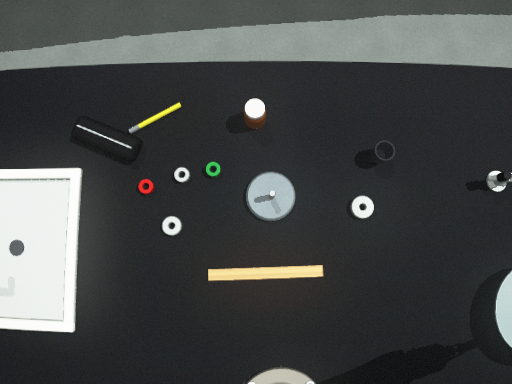

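```bash
cat > h.py <<'E'
from station import status,cams,order,models
import cv2,numpy as np
from scipy.spatial.transform import Rotation as R
def ray(c,uv,T=None):
    T=c["T"] if T is None else T
    p=cv2.undistortPoints(np.array([[uv]],float),np.array(c["mtx"]),np.array(c["dist_coeffs"]))[0,0]
    return T[:3,3],T[:3,:3]@np.array([p[0],p[1],1])
def onz(c,uv,z,T=None):
    o,d=ray(c,uv,T); return o+d*(z-o[2])/d[2]
def proj(c,P,T=None):
    T=c["T"] if T is None else T
    Ti=np.linalg.inv(T); r=cv2.Rodrigues(Ti[:3,:3])[0]
    return cv2.projectPoints(np.array(P,float).reshape(-1,3),r,Ti[:3,3],np.array(c["mtx"]),np.array(c["dist_coeffs"]))[0][:,0]
def wrist():
    s=status.get_obs(); c=cams.read_camera("wrist")
    q=s["tool_rot"]; T=np.eye(4); T[:3,:3]=R.from_quat([q[1],q[2],q[3],q[0]]).as_matrix(); T[:3,3]=s["eef_pos"]
    return c,T@c["T_tool_cam"],s
def save(n,im,s=1,box=None):
    if box: x0,y0,x1,y1=box; im=im[y0:y1,x0:x1]
    cv2.imwrite(f"pics/{n}.png",cv2.resize(cv2.cvtColor(im,cv2.COLOR_RGB2BGR),None,fx=s,fy=s,interpolation=cv2.INTER_NEAREST))
E
python3 - <<'E'
from h import *
t=cams.read_camera("top"); s=cams.read_camera("scene")
for q,z in [("large_center",(206.8,364.7,.009)),("medium_center",(223.6,173.7,.009)),("small_center",(176.1,181.3,.009)),("seat",(196,272.3,.02)),("cup",(154.2,377.5,0)),("jarcap",(107,255,.085)),("green",(167.3,209.6,.009)),("red",(186,144,.009))]:
    print(q,np.round(onz(t,(z[1],z[0]),z[2]),4))
for q,z in [("large",(163.3,178.2)),("medium",(221.1,350.2)),("small",(256.1,313.5))]:
    print(q,np.round(onz(s,(z[1],z[0]),.009),4))
np.savez("cams0.npz",top=t["pixels"],scene=s["pixels"])
# plate mask in top
for n,c,ctr in [("top",t,None),("scene",s,None)]:
    r=models.silhouettes(n,"rig"); 
    print(n,[(x["score"],np.round(x["box"],1)) for x in r][:2])
    for q in ["large_ring","medium_ring","small_ring"]:
        for x in models.silhouettes(n,q): 
            ys,xs=np.nonzero(x["region"]); print(n,q,round(x["score"],2),np.round(x["box"],1),xs.mean().round(1),ys.mean().round(1),len(xs), np.round(onz(c,(xs.mean(),ys.mean()),.014),4))
save("top_rig",t["pixels"],8,(236,160,308,228))
save("scene_rig",s["pixels"],8,(212,170,284,230))
save("top_small",t["pixels"],6,(125,150,235,245))
print(status.get_obs()["t"])
E
```

```text
large_center [ 0.5287 -0.2308  0.009 ]
medium_center [0.4862 0.2771 0.009 ]
small_center [0.6139 0.2599 0.009 ]
seat [0.5573 0.0165 0.02  ]
cup [ 0.6756 -0.2766  0.    ]
jarcap [0.7786 0.061  0.085 ]
green [0.6377 0.1839 0.009 ]
red [0.5874 0.3608 0.009 ]
large [ 0.5265 -0.2375  0.009 ]
medium [0.4753 0.2772 0.009 ]
small [0.6237 0.2546 0.009 ]
top [(0.76, array([271.6, 196.9,  45.9,  51.3]))]
top large_ring 0.86 [361.9 206.9  24.3  21.9] 362.2 207.0 435 [ 0.5276 -0.2226  0.014 ]
top medium_ring 0.78 [172.  226.9  20.2  17.9] 171.7 225.4 236 [0.4812 0.2812 0.014 ]
top small_ring 0.48 [182.1 176.5  14.2  15.2] 181.5 174.6 151 [0.617  0.2585 0.014 ]
top small_ring 0.47 [147.8 187.8  12.7  16.2] 145.8 186.5 183 [0.5852 0.3544 0.014 ]
scene [(0.19, array([182.8, 163.8,  24.2,  18.3]))]
scene large_ring 0.86 [183.1 165.3  17.8  16.3] 181.7 164.9 284 [ 0.5314 -0.2198  0.014 ]
scene medium_ring 0.74 [352.3 221.9  20.2  17.4] 351.2 222.9 341 [0.4842 0.2836 0.014 ]
scene small_ring 0.68 [360.  263.   19.7  17.7] 360.3 263.2 282 [0.5893 0.3561 0.014 ]
scene small_ring 0.6 [318.5 253.8  13.3  17. ] 315.9 254.9 248 [0.6215 0.2594 0.014 ]
scene small_ring 0.58 [282.8 247.3  17.2  19.6] 281.9 244.1 238 [0.635  0.1755 0.014 ]
1.3
```

View pics/top_rig.png

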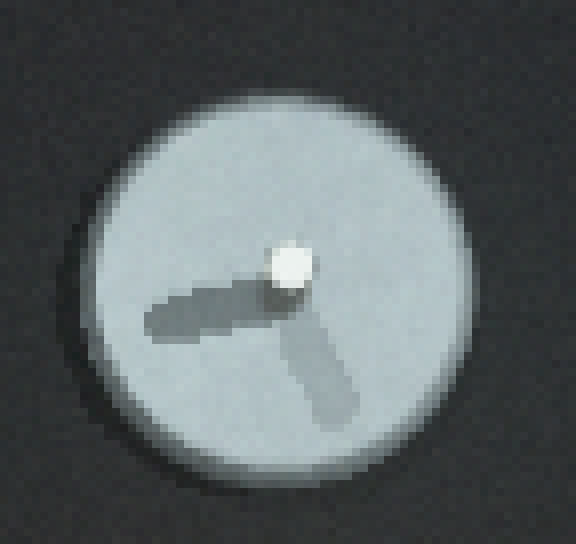

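View pics/scene_rig.png

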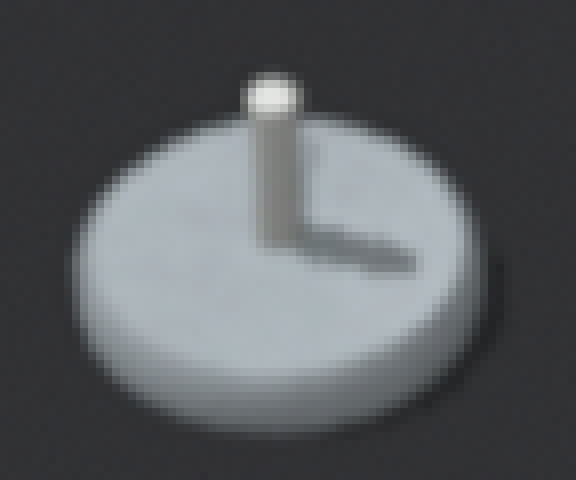

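View pics/top_small.png

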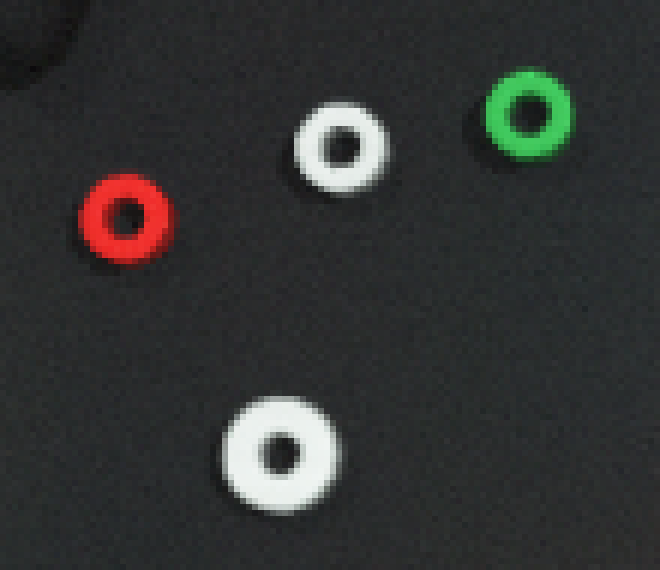

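```bash
python3 - <<'E'
from h import *
import pickle
t=cams.read_camera("top"); s=cams.read_camera("scene")
pickle.dump({"top":t,"scene":s},open("c0.pkl","wb"))
from scipy.optimize import least_squares
# weighted centroids
def cen(c,box,lo,hi,fill=True,f=None):
    x0,y0,x1,y1=box; im=c["pixels"][y0:y1,x0:x1].astype(float); g=im.min(2) if f is None else f(im)
    w=np.clip((g-lo)/(hi-lo),0,1); 
    yy,xx=np.mgrid[y0:y1,x0:x1]; return (w*xx).sum()/w.sum(),(w*yy).sum()/w.sum(),w.sum()
for n,box in [("large",(345,190,380,224)),("medium",(158,212,187,240)),("small",(172,164,192,185))]:
    u=cen(t,box,90,220); print("top",n,np.round(u,2),np.round(onz(t,u[:2],.018),4))
tip=cen(t,(266,186,280,198),190,245); print("tip",np.round(tip,2),onz(t,tip[:2],.08).round(4))
# plate top + outline: edge rays
g=t["pixels"].mean(2)
for lv in (90,110,130,150):
    m=cv2.findContours((cv2.resize(g[155:240,230:315],None,fx=8,fy=8,interpolation=cv2.INTER_CUBIC)>lv).astype(np.uint8),cv2.RETR_EXTERNAL,cv2.CHAIN_APPROX_NONE)[0]
    m=max(m,key=len)[:,0]; uv=(m+.5)/8-.5+[230,155]
    P=np.array([onz(t,x,.02)[:2] for x in uv])
    A=np.c_[2*P,np.ones(len(P))]; k=np.linalg.lstsq(A,(P**2).sum(1),rcond=None)[0]; print(lv,k[:2].round(4),np.sqrt(k[2]+k[0]**2+k[1]**2).round(4))
for n,box in [("large",(168,152,198,178)),("medium",(338,210,366,236)),("small",(305,243,330,267))]:
    u=cen(s,box,150,220); print("scene",n,np.round(u,2),np.round(onz(s,u[:2],.018),4))
tip=cen(s,(240,177,252,185),170,235); print("tip",np.round(tip,2),onz(s,tip[:2],.08).round(4))
c,T,o=wrist(); print(c["mtx"],c["dist_coeffs"],np.round(c["T_tool_cam"],3))
save("w0",c["pixels"])
save("sc_rings",s["pixels"],5,(160,145,204,185))
E
```

```text
top large [362.37 206.51 345.15] [ 0.5285 -0.222   0.018 ]
top medium [171.24 225.23 237.62] [0.4812 0.2816 0.018 ]
top small [181.26 174.15 128.16] [0.6174 0.2585 0.018 ]
tip [271.99 192.75  18.07] [0.5566 0.0198 0.08  ]
90 [0.5589 0.0211] 0.0643
110 [0.5595 0.0203] 0.0627
130 [0.5598 0.0203] 0.0617
150 [0.5599 0.0207] 0.0606
scene large [181.35 162.99 179.91] [ 0.5286 -0.2226  0.018 ]
scene medium [351.37 221.15 184.51] [0.4824 0.2827 0.018 ]
scene small [316.37 253.07 114.91] [0.6192 0.2591 0.018 ]
tip [245.39 181.7    9.45] [0.5563 0.0195 0.08  ]
[[320.91754176   0.         257.91112923]
 [  0.         320.91754176 194.53121118]
 [  0.           0.           1.        ]] [-0.01063934  0.          0.          0.          0.        ] [[-0.001 -0.948 -0.318  0.082]
 [ 1.    -0.001 -0.    -0.001]
 [-0.    -0.318  0.948 -0.139]
 [ 0.     0.     0.     1.   ]]
```

View pics/w0.png

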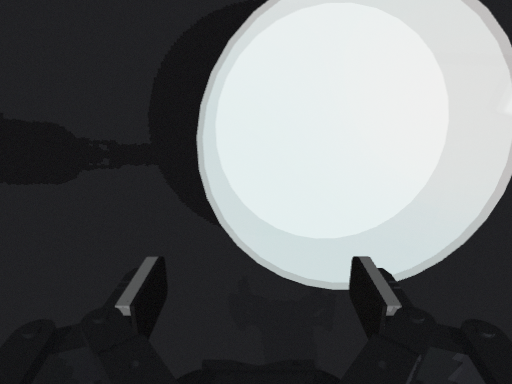

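move_arm(steps=[1, 3.1, 3.9, 0, 0, 0, -2, 1, 3.1, 3.9, 0, 0, 0, -2, 1, 3.1, 3.9, 0, 0, 0, -2, 1, 3.1, 3.9, 0, 0, 0, -2, 1, 3.1, 3.9, 0, 0, 0, -2, 1, 3.1, 3.9, 0, 0, 0, -2, 1, 3.1, 3.9, 0, 0, 0, -2, 1, 3.1, 3.9, 0, 0, 0, -2], newtons=40)

```text
t: 2.25
eef_pos: [0.4355, -0.3351, 0.2352]
tool_rot: [0.0, 1.0, -0.001, 0.0]
contact_force: [1.5, -0.3, 0.2]
gripper_width: 1.002
```

move_arm(steps=[1, 2.35, 2.85, -2, 0, 0, 0, 1, 2.35, 2.85, -2, 0, 0, 0, 1, 2.35, 2.85, -2, 0, 0, 0, 1, 2.35, 2.8, -2, 0, 0, 0, 1, 0, 0, 0, 0, 0, 0])

```text
t: 2.75
eef_pos: [0.5305, -0.2167, 0.1523]
tool_rot: [-0.002, 1.0, 0.005, -0.001]
contact_force: [0.3, 0.4, 0.7]
gripper_width: 0.995
```

```bash
python3 - <<'E'
from h import *
c,T,s=wrist(); print(s["t"],s["eef_pos"],s["q"].round(2) if hasattr(s["q"],"round") else s["q"])
save("w1",c["pixels"],1.5)
for q in ["large_center"]:
    for d in models.place_of("wrist",q): print(q,d, onz(c,d["position"][::-1],.009,T))
for d in models.silhouettes("wrist","large_ring"):
    print(d["score"],d["box"])
g=c["pixels"].min(2).astype(np.uint8)
import pickle; pickle.dump((c,T,s),open("w1.pkl","wb"))
E
```

```text
2.75 [ 0.53050162 -0.21674805  0.15234082] [ 0.4   0.41 -0.15  1.87  0.07  0.87 -1.35]
large_center {'position': [182.0, 263.2], 'score': 0.59} [ 0.52974669 -0.220128    0.009     ]
0.93 [264.9, 181.9, 62.8, 64.6]
```

View pics/w1.png

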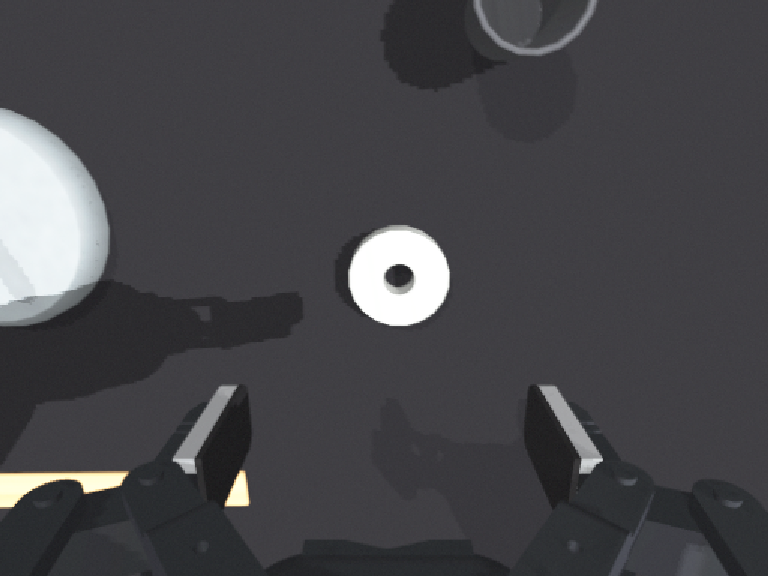

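```bash
python3 - <<'E'
from h import *
o=status.get_obs(); s=cams.read_camera("scene")
e=o["eef_pos"]; print(o["t"],e)
im=s["pixels"].copy()
big=cv2.resize(im,None,fx=6,fy=6,interpolation=cv2.INTER_CUBIC)
for z,col in [(12,(255,0,0)),(-19,(0,255,0)),(-46,(0,0,255))]:
  for y in (-.0425,.0425):
    for x in (-.011,.011):
      p=proj(s,e+np.array([x,y,-z/1000]))[0]; cv2.circle(big,tuple(int(v) for v in (p+.5)*6),3,col,-1)
p=proj(s,e)[0]; x0=int(p[0]*6)-400; y0=int(p[1]*6)-330
x0=max(x0,0);y0=max(y0,0)
save("tips",big[y0:y0+590,x0:x0+790])
c,T,o=wrist(); print(o["eef_pos"])
im=cv2.resize(c["pixels"],None,fx=3,fy=3,interpolation=cv2.INTER_CUBIC)
for z,col in [(12,(255,0,0)),(-19,(0,255,0)),(-46,(0,0,255))]:
  for y in (-.0425,.0425):
    for x in (-.011,.011):
      p=proj(c,[x,y,z/1000],c["T_tool_cam"])[0]; cv2.circle(im,tuple(int(v) for v in (p+.5)*3),4,col,-1)
im=np.clip(im.astype(float)*1.6,0,255).astype(np.uint8)
save("tipw",im[600:1152,200:990])
import pickle; pickle.dump((c,T,o),open("w2.pkl","wb"))
g=np.clip((c["pixels"].min(2).astype(float)-130)/90,0,1); 
m=np.zeros_like(g); m[140:230,215:320]=1; g*=m
cs=cv2.findContours((g>.5).astype(np.uint8),cv2.RETR_EXTERNAL,cv2.CHAIN_APPROX_NONE)[0]; k=max(cs,key=cv2.contourArea)
h=cv2.convexHull(k); f=cv2.fitEllipse(k); print(f, onz(c,f[0],.018,T))
E
```

```text
2.9 [ 0.52820524 -0.22388634  0.15491026]
[ 0.52803924 -0.22466153  0.15529187]
((255.3767547607422, 180.003173828125), (64.25543212890625, 65.59624481201172), 56.97743606567383) [ 0.53117323 -0.22167232  0.018     ]
```

View pics/tips.png

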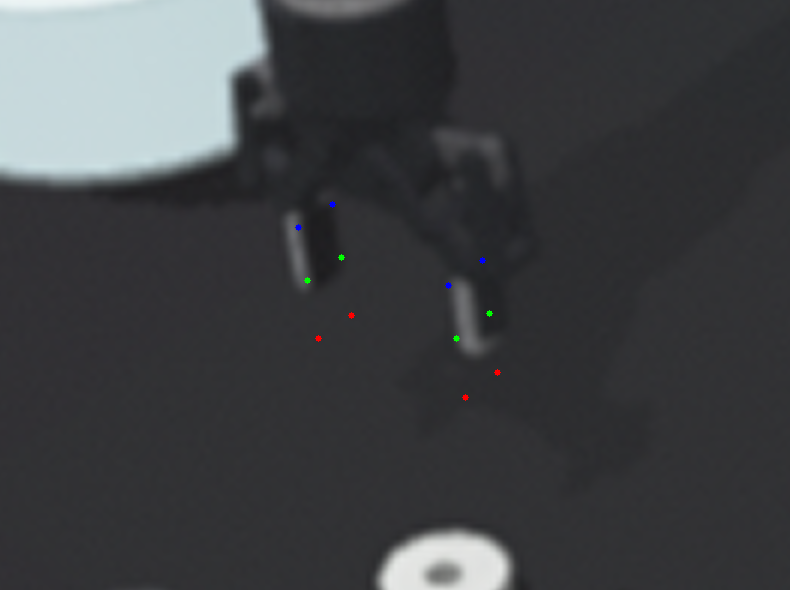

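View pics/tipw.png

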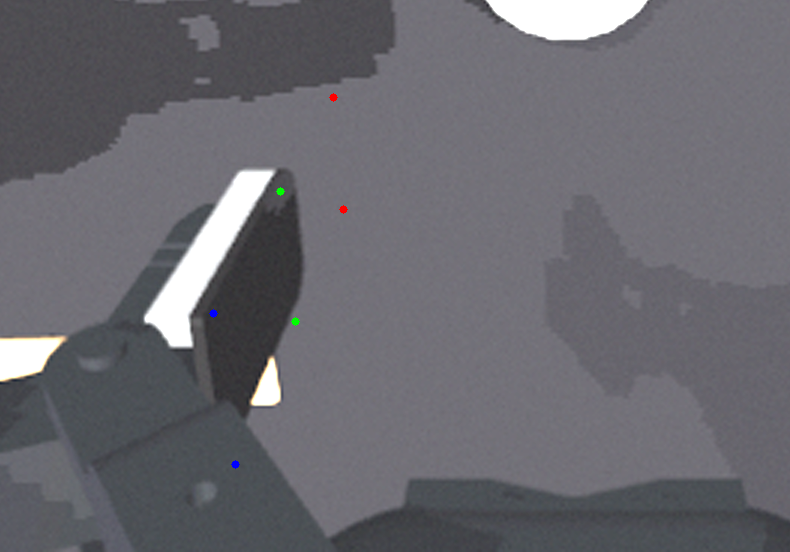

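move_arm(steps=[1, 0.1, 0, -5, 0, 0, 0, 1, 0, 0, -4, 0, 0, 0, 1, 0, 0, -2.5, 0, 0, 0, 1, 0, 0, 0, 0, 0, 0, 1, 0, 0, 0, 0, 0, 0])

```text
t: 3.5
eef_pos: [0.5295, -0.2245, 0.0407]
tool_rot: [0.0, 1.0, -0.001, 0.0]
contact_force: [1.2, -0.1, 0.4]
gripper_width: 0.996
```

```bash
cat > look.py <<'E'
import sys
from h import *
tag=sys.argv[1]
c,T,o=wrist(); s=cams.read_camera("scene"); e=o["eef_pos"]
print(o["t"],np.round(e,4),np.round(o["tool_rot"],4),np.round(o["contact_force"],1),o["gripper_width"])
big=cv2.resize(s["pixels"],None,fx=6,fy=6,interpolation=cv2.INTER_CUBIC)
big=np.clip(big*1.5,0,255).astype(np.uint8)
p=proj(s,e)[0]; x0=max(int(p[0]*6)-300,0); y0=max(int(p[1]*6)-300,0)
A=big[y0:y0+500,x0:x0+500]
B=cv2.resize(c["pixels"],None,fx=1.3,fy=1.3)[:500,:]
save("s_"+tag,A); save("w_"+tag,c["pixels"],1.5)
import pickle; pickle.dump((c,T,o,s),open(f"{tag}.pkl","wb"))
E
python3 look.py a
```

```text
3.5 [ 0.5295 -0.2245  0.0407] [ 3.e-04  1.e+00 -6.e-04  3.e-04] [ 1.2 -0.1  0.4] 0.9964529988726468
```

View pics/s_a.png

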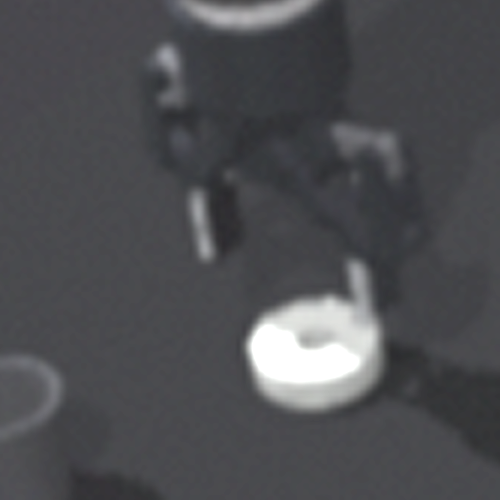

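View pics/w_a.png

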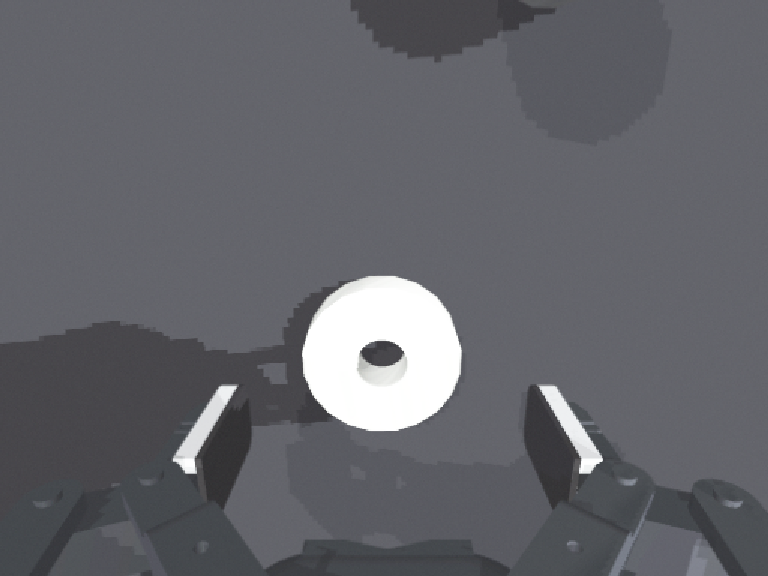

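```bash
cat >> h.py <<'E'
from scipy.optimize import minimize
def fitcyl(c,T,mask,x0,r,z0,z1):
    "fit cylinder xy so that its projected hull matches a mask (bore filled)"
    a=np.linspace(0,2*np.pi,72,endpoint=False); S=4
    cs=cv2.findContours(mask.astype(np.uint8),cv2.RETR_EXTERNAL,cv2.CHAIN_APPROX_NONE)[0]
    k=max(cs,key=cv2.contourArea); M=np.zeros(mask.shape,np.uint8); cv2.drawContours(M,[k],-1,1,-1)
    M=cv2.resize(M,None,fx=S,fy=S,interpolation=cv2.INTER_NEAREST)
    def cost(p):
        P=np.concatenate([np.c_[p[0]+r*np.cos(a),p[1]+r*np.sin(a),0*a+z] for z in (z0,z1)])
        h=cv2.convexHull(((proj(c,P,T)+.5)*S-.5).astype(np.float32))
        Q=np.zeros_like(M); cv2.fillConvexPoly(Q,np.round(h*16).astype(np.int32),1,shift=4)
        return (Q!=M).sum()/M.sum()
    f=minimize(cost,x0,method="Nelder-Mead",options=dict(initial_simplex=np.array([x0,[x0[0]+.004,x0[1]],[x0[0],x0[1]+.004]]),xatol=1e-4,fatol=1e-5))
    return f.x,f.fun
E
python3 - <<'E'
from h import *
import pickle
c,T,o,s=pickle.load(open("a.pkl","rb"))
g=c["pixels"].min(2)
for th in (110,130,150):
    m=g>th; m[:170]=0; m[300:]=0; m[:,:190]=0; m[:,320:]=0
    print(th,fitcyl(c,T,m,[.529,-.222],.03,0,.018))
E
```

```text
110 (array([ 0.52933092, -0.22157257]), np.float64(0.02876011626581557))
130 (array([ 0.52931223, -0.22142866]), np.float64(0.03657327586206897))
150 (array([ 0.52897174, -0.2214467 ]), np.float64(0.04055244310962227))
```

```bash
python3 - <<'E'
from h import *
import pickle
c,T,o,s=pickle.load(open("a.pkl","rb")); e=o["eef_pos"]
p=proj(s,e)[0]; x0=max(int(p[0]*6)-300,0); y0=max(int(p[1]*6)-300,0); print(x0,y0)
for z in (-20,-15,-10,-5,0,5,12):
    q=[(proj(s,e+np.array([.011,y,-z/1000]))[0]+.5)*6-[x0,y0] for y in (-.0425,.0425)]
    w=[(proj(c,[.011,y,z/1000],c["T_tool_cam"])[0]+.5)*1.5-.5 for y in (-.0425,.0425)]
    print(z,np.round(q).tolist(),np.round(w).tolist())
E
```

```text
777 639
-20 [[213.0, 253.0], [354.0, 312.0]] [[239.0, 397.0], [541.0, 397.0]]
-15 [[215.0, 261.0], [356.0, 321.0]] [[244.0, 388.0], [536.0, 388.0]]
-10 [[216.0, 270.0], [357.0, 330.0]] [[249.0, 380.0], [531.0, 380.0]]
-5 [[218.0, 278.0], [358.0, 338.0]] [[253.0, 372.0], [527.0, 372.0]]
0 [[219.0, 286.0], [359.0, 347.0]] [[257.0, 364.0], [522.0, 364.0]]
5 [[221.0, 295.0], [361.0, 355.0]] [[261.0, 357.0], [518.0, 357.0]]
12 [[223.0, 307.0], [362.0, 367.0]] [[266.0, 348.0], [513.0, 348.0]]
```

move_arm(steps=[1, 0, 0.25, -1.5, 0, 0, 0, 1, 0, 0, -0.7, 0, 0, 0, 1, 0, 0, -0.3, 0, 0, 0, 1, 0, 0, -0.2, 0, 0, 0])

```text
t: 4.0
eef_pos: [0.5292, -0.2206, 0.0123]
tool_rot: [-0.0, 1.0, 0.0, -0.0]
contact_force: [0.7, -0.6, 0.5]
gripper_width: 1.001
```

move_arm(steps=[1, 0, 0, -0.2, 0, 0, 0, 1, 0, 0, 0, 0, 0, 0])

```text
t: 4.2
eef_pos: [0.5294, -0.2208, 0.0106]
tool_rot: [-0.0, 1.0, 0.0, -0.0]
contact_force: [-0.0, -0.2, -0.2]
gripper_width: 1.002
```

```bash
python3 look.py b
```

```text
4.2 [ 0.5294 -0.2208  0.0106] [-0.e+00  1.e+00  3.e-04 -1.e-04] [-0.  -0.2 -0.2] 1.0018395368860376
```

View pics/s_b.png

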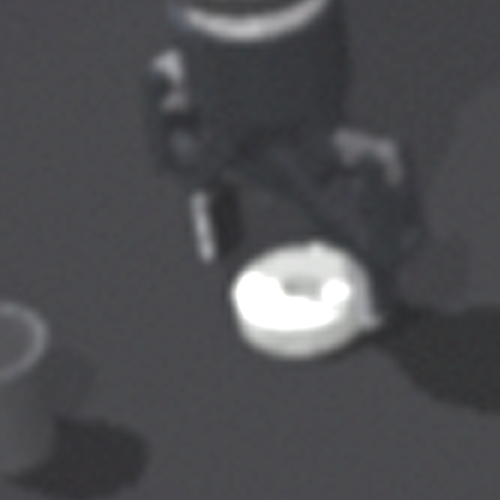

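View pics/w_b.png

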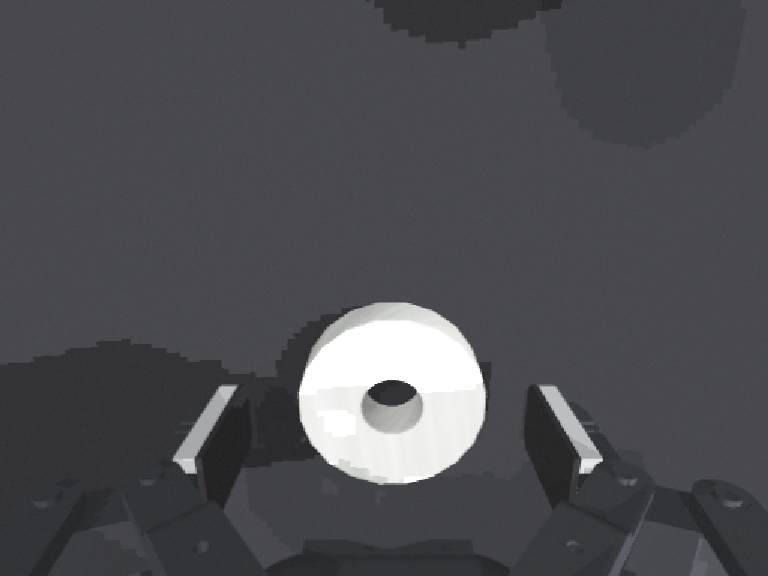

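move_arm(steps=[1, 0, 0, -0.4, 0, 0, 0, 1, 0, 0, -0.4, 0, 0, 0, 0.6, 0, 0, -0.1, 0, 0, 0, 0.5, 0, 0, 0, 0, 0, 0])

```text
t: 4.7
eef_pos: [0.5292, -0.2207, 0.0015]
tool_rot: [-0.0, 1.0, 0.0, -0.0]
contact_force: [-0.2, -1.3, 0.1]
gripper_width: 0.75
```

```bash
python3 look.py c
```

```text
4.7 [ 0.5292 -0.2207  0.0015] [-1.e-04  1.e+00  3.e-04 -3.e-04] [-0.2 -1.3  0.1] 0.7495545039447412
```

View pics/s_c.png

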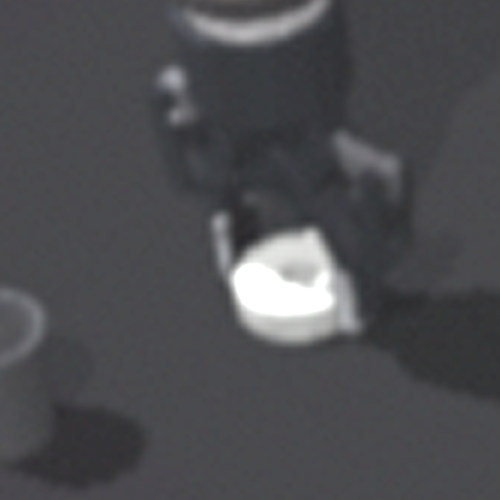

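View pics/w_c.png

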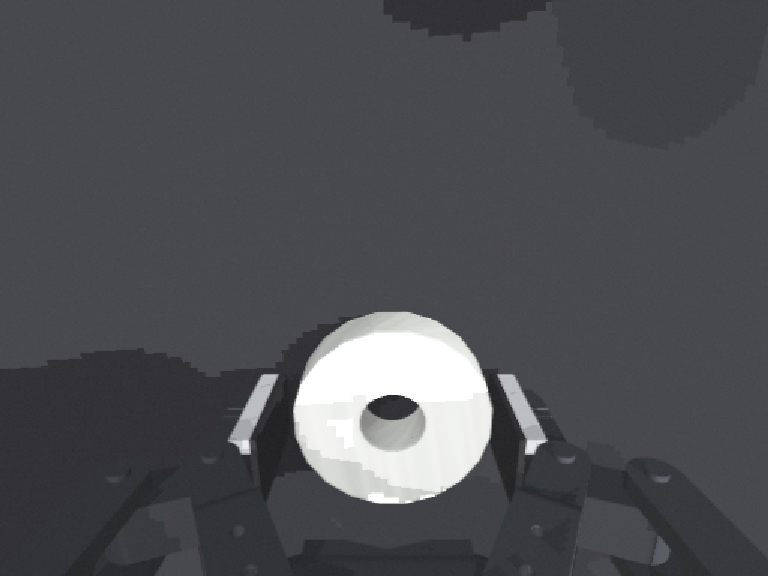

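move_arm(steps=[-0.2, 0, 0, 0, 0, 0, 0, -0.5, 0, 0, 0, 0, 0, 0, -0.5, 0, 0, 0, 0, 0, 0], newtons=40)

```text
t: 5.1
eef_pos: [0.5296, -0.2212, 0.0025]
tool_rot: [0.0, 1.0, 0.0, 0.0]
contact_force: [-1.9, 0.2, 6.2]
gripper_width: 0.687
```

```bash
python3 look.py d; python3 - <<'E'
from h import *
import pickle
for t in "cd":
    c,T,o,s=pickle.load(open(t+".pkl","rb"))
    g=c["pixels"].min(2)
    for th in (125,145):
        m=g>th; m[:170]=0; m[345:]=0; m[:,:192]=0; m[:,330:]=0
        m=cv2.morphologyEx(m.astype(np.uint8),cv2.MORPH_OPEN,np.ones((13,13)))
        print(t,th,fitcyl(c,T,m,[.529,-.222],.03,0,.018))
E
```

```text
5.1 [ 0.5296 -0.2212  0.0025] [3.e-04 1.e+00 2.e-04 2.e-04] [-1.9  0.2  6.2] 0.6865778497501197
c 125 (array([ 0.52836984, -0.22153199]), np.float64(0.05034735190856801))
c 145 (array([ 0.52824466, -0.22161363]), np.float64(0.05530308720799219))
d 125 (array([ 0.52842602, -0.22035512]), np.float64(0.05293173529858684))
d 145 (array([ 0.52829928, -0.22040511]), np.float64(0.05770185623710947))
```

View pics/w_d.png

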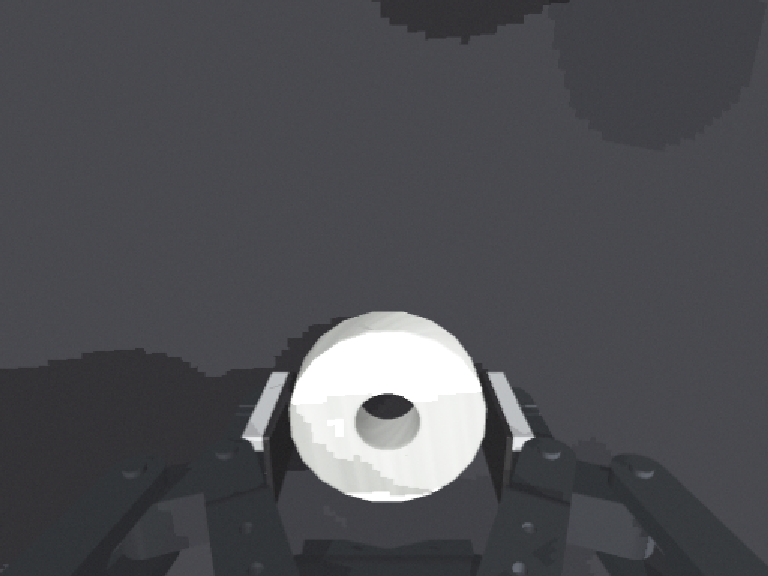

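move_arm(steps=[-0.5, 0, 0, 2, 0, 0, 0, -0.5, 0, 0, 4, 0, 0, 0, -0.5, 0, 1, 4.5, 0, 0, 0, -0.5, 0.9, 4.5, 0.5, 0, 0, 0, -0.5, 0.9, 4.5, 0, 0, 0, 0, -0.5, 0.98, 4.2, 0, 0, 0, 0, -0.5, 0, 2, 0, 0, 0, 0, -0.5, 0, 0, 0, 0, 0, 0])

```text
t: 6.0
eef_pos: [0.5571, -0.0536, 0.1116]
tool_rot: [-0.001, 1.0, 0.004, -0.0]
contact_force: [-1.0, 0.3, -2.4]
gripper_width: 0.682
```

```bash
python3 look.py e
```

```text
6.0 [ 0.5571 -0.0536  0.1116] [-1.2e-03  1.0e+00  3.7e-03 -3.0e-04] [-1.   0.3 -2.4] 0.6824516017817952
```

View pics/w_e.png

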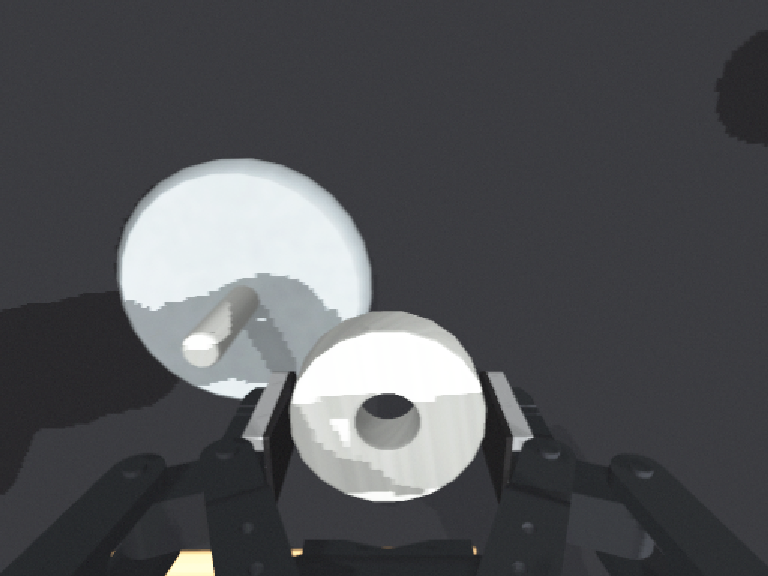

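View pics/s_e.png

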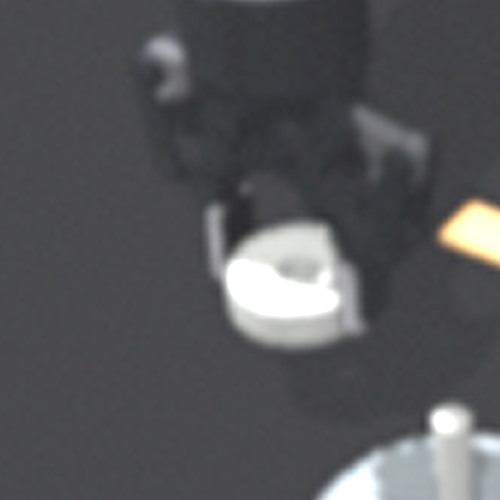

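```bash
python3 - <<'E'
from h import *
import pickle
c,T,o,s=pickle.load(open("e.pkl","rb")); e=o["eef_pos"]
im=cv2.resize(c["pixels"],None,fx=8,fy=8,interpolation=cv2.INTER_CUBIC)
a=np.linspace(0,2*np.pi,60)
def circ(cx,cy,r,z,col):
    p=(proj(c,np.c_[cx+r*np.cos(a),cy+r*np.sin(a),0*a+z],T)+.5)*8
    cv2.polylines(im,[p.astype(int)],True,col,1)
# guess
circ(.5565,.0205,.007,.08,(255,0,0)); circ(.5565,.0205,.008,.078,(0,255,0))
circ(.5565,.0205,.008,.02,(0,0,255))
zr=.018+.109
circ(e[0]-.0009,e[1],.03,zr,(255,0,0)); circ(e[0]-.0009,e[1],.0095,zr,(255,0,0)); circ(e[0]-.0009,e[1],.0095,zr-.018,(0,255,0))
save("ov1",im[1470:2010,900:1690]); save("ov2",cv2.resize(im[1600:2720,1450:2750],None,fx=.6,fy=.6))
E
```

```text
(no output)
```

View pics/ov1.png

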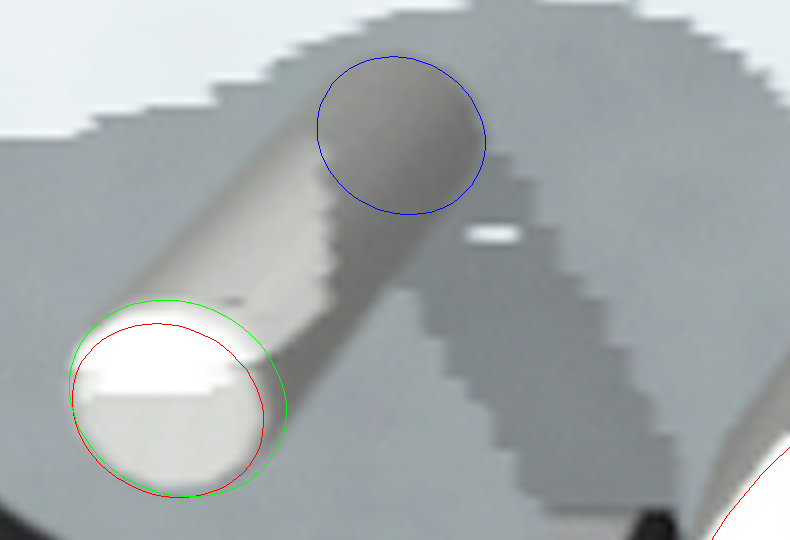

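View pics/ov2.png

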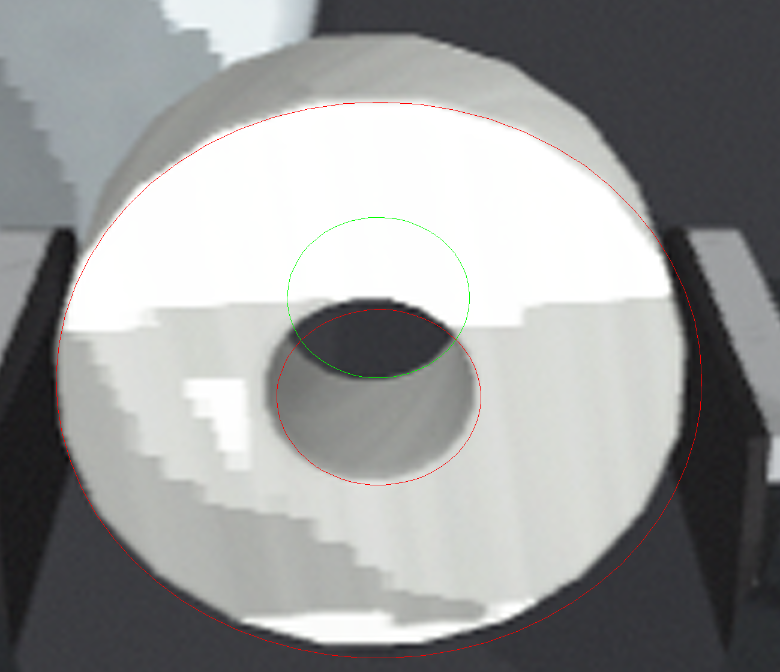

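move_arm(steps=[-0.5, 0, 3.7, 0, 0, 0, 0, -0.5, 0, 3.65, -0.5, 0, 0, 0, -0.5, 0, 0, -1, 0, 0, 0, -0.5, 0, 0, 0, 0, 0, 0, -0.5, 0, 0, 0, 0, 0, 0])

```text
t: 6.6
eef_pos: [0.5569, 0.0124, 0.0965]
tool_rot: [0.001, 1.0, -0.001, -0.001]
contact_force: [0.2, -0.3, -3.0]
gripper_width: 0.683
```

```bash
python3 look.py f
```

```text
6.6 [0.5569 0.0124 0.0965] [ 7.0e-04  1.0e+00 -1.1e-03 -6.0e-04] [ 0.2 -0.3 -3. ] 0.6827583687861516
```

View pics/w_f.png

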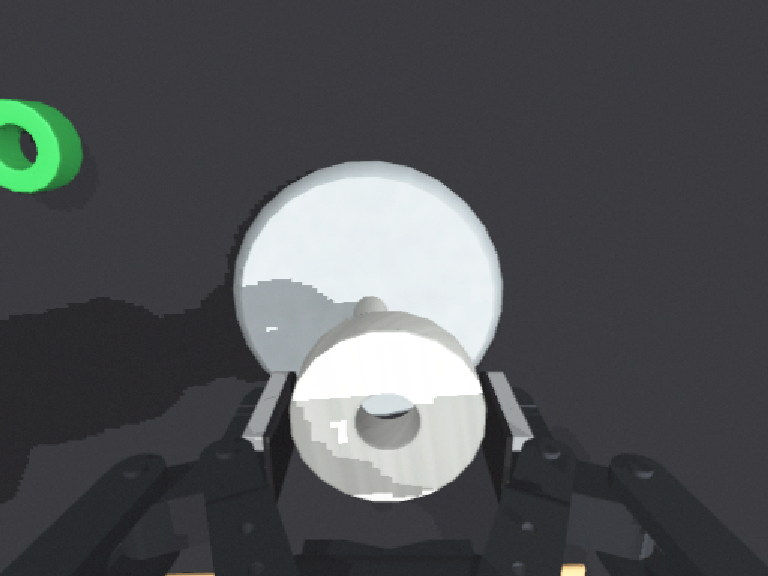

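View pics/s_f.png

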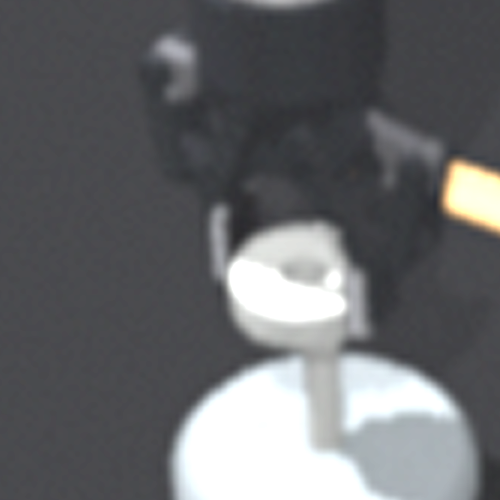

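move_arm(steps=[-0.5, 0, 0.55, -0.5, 0, 0, 0, -0.5, 0, 0, -0.3, 0, 0, 0, -0.5, 0, 0, 0, 0, 0, 0])

```text
t: 7.0
eef_pos: [0.5568, 0.0203, 0.0883]
tool_rot: [0.0, 1.0, 0.0, -0.0]
contact_force: [-0.2, -0.5, -1.7]
gripper_width: 0.681
```

move_arm(steps=[-0.5, 0.03, 0, -0.2, 0, 0, 0, -0.5, 0, 0, -0.15, 0, 0, 0, -0.5, 0, 0, -0.1, 0, 0, 0, -0.5, 0, 0, -0.1, 0, 0, 0, -0.5, 0, 0, 0, 0, 0, 0])

```text
t: 7.5
eef_pos: [0.5574, 0.0202, 0.0832]
tool_rot: [0.0, 1.0, 0.0, -0.0]
contact_force: [0.5, -0.1, -3.4]
gripper_width: 0.685
```

move_arm(steps=[-0.5, 0, 0, -0.1, 0, 0, 0, -0.5, 0, 0, -0.1, 0, 0, 0, -0.5, 0, 0, -0.1, 0, 0, 0])

```text
t: 7.8
eef_pos: [0.5575, 0.0203, 0.0803]
tool_rot: [0.0, 1.0, 0.0, 0.0]
contact_force: [-1.0, 0.1, -3.3]
gripper_width: 0.688
```

move_arm(steps=[-0.5, 0, 0, -0.1, 0, 0, 0, -0.5, 0, 0, -0.1, 0, 0, 0, -0.5, 0, 0, -0.1, 0, 0, 0])

```text
t: 8.1
eef_pos: [0.5575, 0.0202, 0.0772]
tool_rot: [0.0, 1.0, 0.0, -0.0]
contact_force: [-0.5, 0.2, -3.5]
gripper_width: 0.68
```

move_arm(steps=[-0.5, 0, 0, -0.1, 0, 0, 0, -0.5, 0, 0, -0.1, 0, 0, 0, -0.5, 0, 0, -0.1, 0, 0, 0, -0.5, 0, 0, -0.1, 0, 0, 0])

```text
t: 8.5
eef_pos: [0.5575, 0.0202, 0.0732]
tool_rot: [0.0, 1.0, 0.0, 0.0]
contact_force: [-0.3, 0.7, -2.8]
gripper_width: 0.686
```

```bash
python3 look.py g
```

```text
8.5 [0.5575 0.0202 0.0732] [0.e+00 1.e+00 3.e-04 0.e+00] [-0.3  0.7 -2.8] 0.6859412022721237
```

View pics/s_g.png

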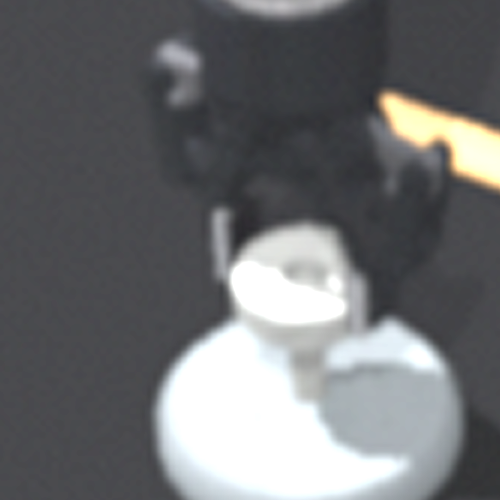

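View pics/w_g.png

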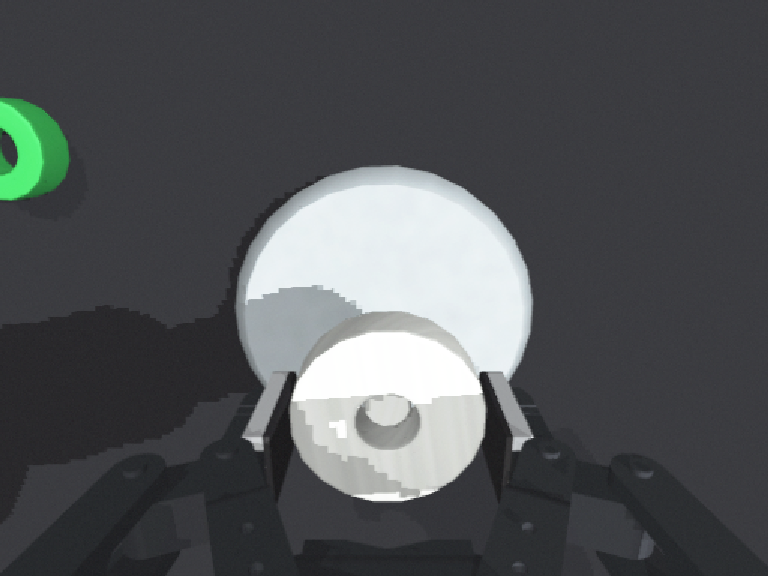

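move_arm(steps=[-0.5, 0, 0, -0.3, 0, 0, 0, -0.5, 0, 0, -0.4, 0, 0, 0, -0.5, 0, 0, -0.4, 0, 0, 0, -0.5, 0, 0, -0.4, 0, 0, 0, -0.5, 0, 0, -0.4, 0, 0, 0])

```text
t: 9.1
eef_pos: [0.5574, 0.0202, 0.0538]
tool_rot: [0.0, 1.0, 0.0, -0.0]
contact_force: [-0.3, -0.2, -3.2]
gripper_width: 0.679
```

move_arm(steps=[-0.5, 0, 0, -0.4, 0, 0, 0, -0.5, 0, 0, -0.4, 0, 0, 0, -0.5, 0, 0, -0.4, 0, 0, 0, -0.5, 0, 0, -0.4, 0, 0, 0, -0.5, 0, 0, -0.4, 0, 0, 0])

```text
t: 9.6
eef_pos: [0.5576, 0.0202, 0.034]
tool_rot: [0.0, 1.0, 0.0, 0.0]
contact_force: [0.2, 0.6, -3.1]
gripper_width: 0.686
```

move_arm(steps=[-0.5, 0, 0, -0.3, 0, 0, 0, -0.5, 0, 0, -0.3, 0, 0, 0, -0.5, 0, 0, -0.2, 0, 0, 0, -0.5, 0, 0, -0.1, 0, 0, 0, -0.5, 0, 0, -0.1, 0, 0, 0])

```text
t: 10.1
eef_pos: [0.5576, 0.0202, 0.0243]
tool_rot: [0.0, 1.0, 0.0, 0.0]
contact_force: [0.1, -0.3, -3.2]
gripper_width: 0.683
```

move_arm(steps=[-0.5, 0, 0, -0.1, 0, 0, 0, -0.5, 0, 0, -0.1, 0, 0, 0])

```text
t: 10.3
eef_pos: [0.5576, 0.0203, 0.0225]
tool_rot: [0.0, 1.0, 0.0, 0.0]
contact_force: [-3.4, -0.4, 9.6]
gripper_width: 0.683
```

move_arm(steps=[-0.5, 0, 0, -0.1, 0, 0, 0])

```text
t: 10.4
eef_pos: [0.5577, 0.0202, 0.0225]
tool_rot: [0.0, 1.0, 0.0, 0.0]
contact_force: [-6.4, -1.0, 19.1]
gripper_width: 0.686
```

move_arm(steps=[-0.5, 0, 0, 0.2, 0, 0, 0, 0.7, 0, 0, 0, 0, 0, 0, 1, 0, 0, 0, 0, 0, 0, 1, 0, 0, 0.5, 0, 0, 0, 1, 0, 0, 3, 0, 0, 0, 1, 0, 0, 4, 0, 0, 0, 1, 0, 0, 4, 0, 0, 0])

```text
t: 11.1
eef_pos: [0.5571, 0.0202, 0.1396]
tool_rot: [-0.0, 1.0, 0.0, -0.0]
contact_force: [0.9, -0.4, 0.6]
gripper_width: 0.999
```

```bash
python3 look.py h
```

```text
11.1 [0.5571 0.0202 0.1396] [-0.e+00  1.e+00  3.e-04 -5.e-04] [ 0.9 -0.4  0.6] 0.9991798485566015
```

View pics/w_h.png

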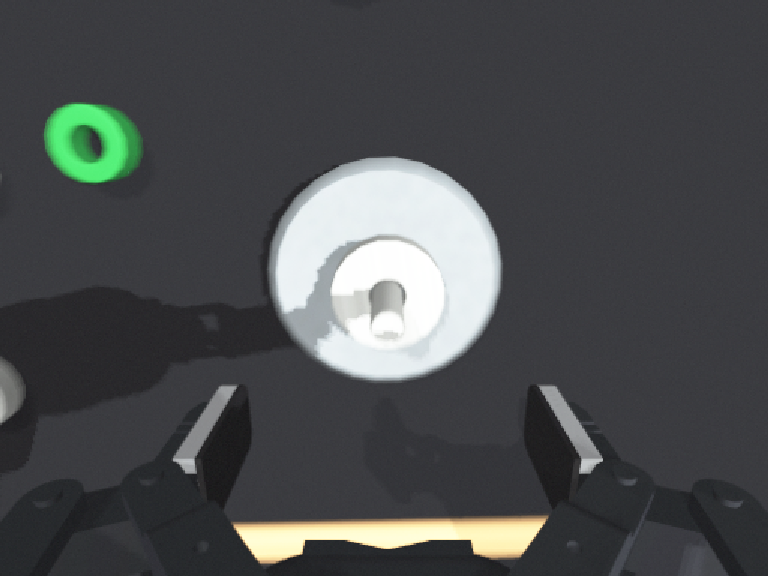

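View pics/s_h.png

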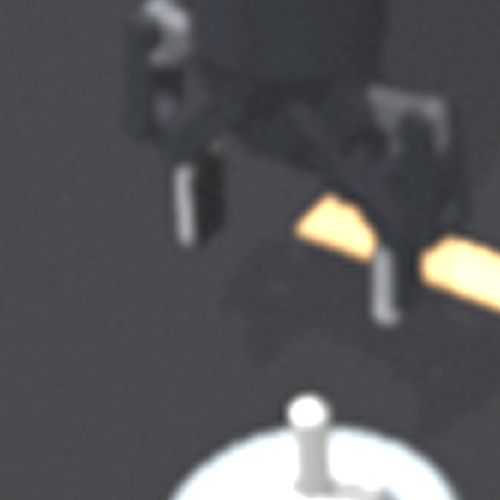

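move_arm(steps=[1, -1.25, 4.4, 0, 0, 0, 0, 1, -1.25, 4.4, 0, 0, 0, 0, 1, -1.25, 4.4, 0, 0, 0, 0, 1, -1.25, 4.4, -1, 0, 0, 0, 1, -1.25, 4.4, -2, 0, 0, 0, 1, -1.25, 4.2, -2.5, 0, 0, 0, 1, 0, 0, -2, 0, 0, 0, 1, 0, 0, 0, 0, 0, 0])

```text
t: 12.0
eef_pos: [0.48, 0.2821, 0.0609]
tool_rot: [0.001, 1.0, 0.002, -0.002]
contact_force: [-0.2, -1.5, -0.2]
gripper_width: 1.002
```

move_arm(steps=[1, 0, 0, 0, 0, 0, 0, 1, 0, 0, 0, 0, 0, 0])

```text
t: 12.2
eef_pos: [0.4839, 0.2808, 0.0645]
tool_rot: [-0.0, 1.0, -0.001, 0.001]
contact_force: [-0.2, 0.2, 0.6]
gripper_width: 1.001
```

```bash
python3 look.py i; python3 - <<'E'
from h import *
import pickle
c,T,o,s=pickle.load(open("i.pkl","rb"))
g=c["pixels"].min(2)
for th in (110,130):
    m=(g>th).astype(np.uint8); m[345:]=0; m[:,:170]=0; m[:,345:]=0
    n,l,st,ce=cv2.connectedComponentsWithStats(m); print(st[1:],ce[1:].round())
    m[250:]*=1
    print(th,fitcyl(c,T,m,[.482,.2825],.025,0,.018))
E
```

```text
12.2 [0.4839 0.2808 0.0645] [-1.e-04  1.e+00 -1.e-03  8.e-04] [-0.2  0.2  0.6] 1.0009494702098982
[[ 264    0   70   26 1315]
 [ 216  183   79   78 4585]] [[297.  10.]
 [255. 222.]]
110 (array([0.48256638, 0.28333327]), np.float64(0.03995567556551865))
[[ 264    0   70   26 1302]
 [ 216  183   79   78 4560]] [[297.  10.]
 [255. 222.]]
130 (array([0.48257183, 0.28334524]), np.float64(0.042790721438790105))
```

View pics/w_i.png

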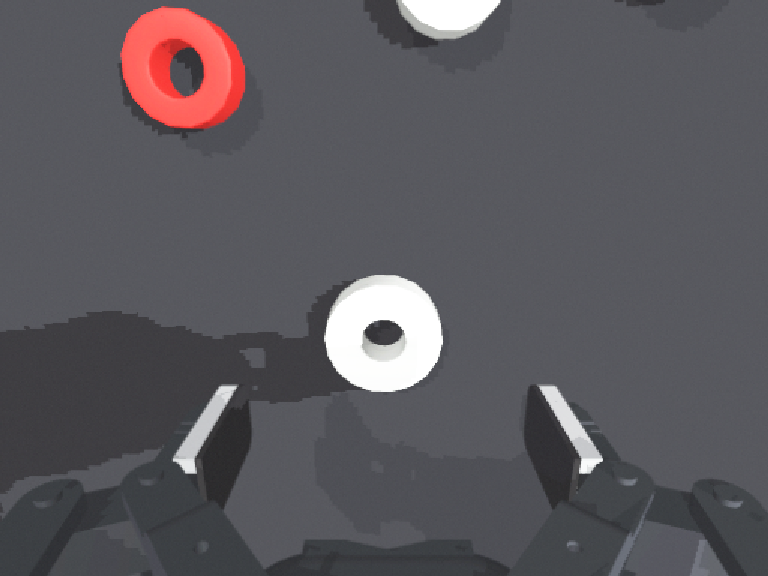

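move_arm(steps=[1, 0, 0.1, -3, 0, 0, 0, 1, 0, 0, -2, 0, 0, 0, 0.7, 0, 0, -0.8, 0, 0, 0, 0.4, 0, 0, -0.4, 0, 0, 0, 0.35, 0, 0, 0, 0, 0, 0])

```text
t: 12.8
eef_pos: [0.483, 0.2828, 0.0019]
tool_rot: [-0.0, 1.0, 0.0, 0.0]
contact_force: [-0.7, -0.2, -0.2]
gripper_width: 0.679
```

```bash
python3 look.py j
```

```text
12.8 [0.483  0.2828 0.0019] [-1.e-04  1.e+00  0.e+00  2.e-04] [-0.7 -0.2 -0.2] 0.6788484135474163
```

View pics/w_j.png

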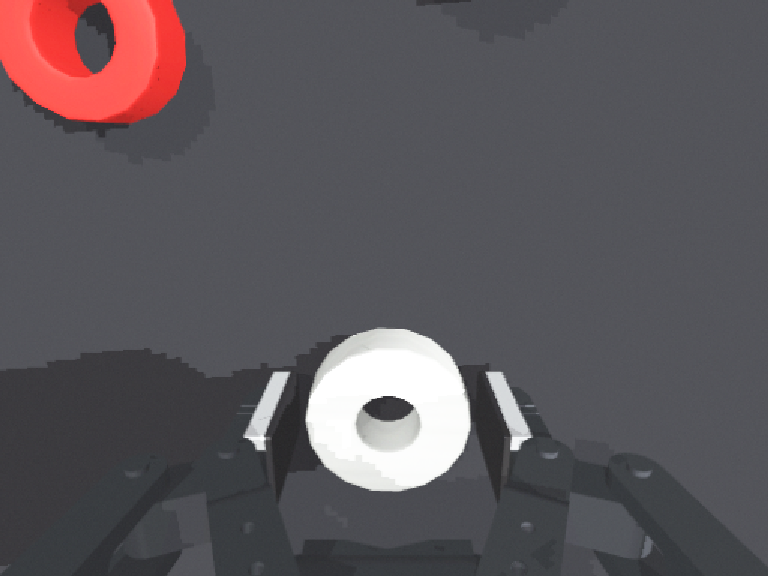

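View pics/s_j.png

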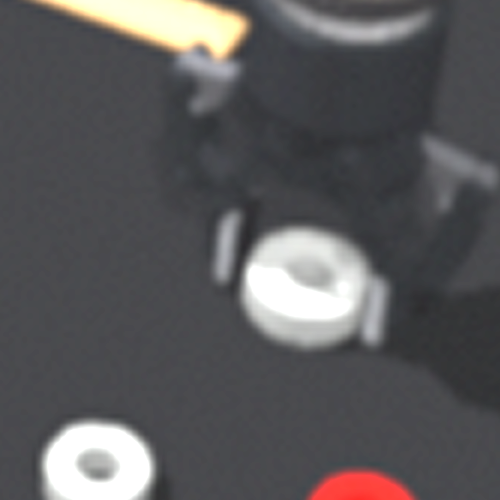

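move_arm(steps=[-0.1, 0, 0, 0, 0, 0, 0, -0.6, 0, 0, 0, 0, 0, 0, -0.6, 0, 0, 0, 0, 0, 0, -0.6, 0, 0, 0, 0, 0, 0])

```text
t: 13.3
eef_pos: [0.4833, 0.2832, 0.0028]
tool_rot: [-0.0, 1.0, 0.0, 0.001]
contact_force: [-0.5, -0.5, 4.6]
gripper_width: 0.56
```

move_arm(steps=[-0.6, 0, 0, 2, 0, 0, 0, -0.6, 0, 0, 4, 0, 0, 0, -0.6, 0.5, -2, 4, 0, 0, 0, -0.6, 1.4, -4.7, 0.5, 0, 0, 0, -0.6, 1.4, -4.7, 0, 0, 0, 0, -0.6, 1.4, -4.7, 0, 0, 0, 0, -0.6, 1.4, -4.7, 0, 0, 0, 0, -0.6, 1.35, -4.5, 0, 0, 0, 0])

```text
t: 14.1
eef_pos: [0.5574, 0.0276, 0.1072]
tool_rot: [0.0, 1.0, 0.0, 0.0]
contact_force: [1.2, 0.8, -1.3]
gripper_width: 0.558
```

move_arm(steps=[-0.6, 0, -0.9, 0, 0, 0, 0, -0.6, 0, 0, 0, 0, 0, 0, -0.6, 0, 0, 0, 0, 0, 0, -0.6, 0, 0, 0, 0, 0, 0])

```text
t: 14.5
eef_pos: [0.5568, 0.0234, 0.1067]
tool_rot: [-0.001, 1.0, 0.002, -0.0]
contact_force: [0.2, 0.7, -1.9]
gripper_width: 0.56
```

```bash
python3 look.py k
```

```text
14.5 [0.5568 0.0234 0.1067] [-5.e-04  1.e+00  2.e-03 -0.e+00] [ 0.2  0.7 -1.9] 0.5600959320353379
```

View pics/w_k.png

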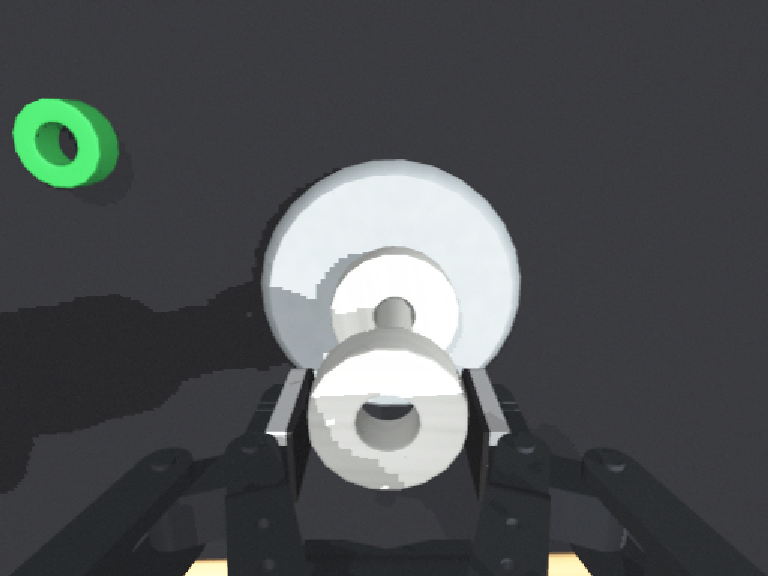

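View pics/s_k.png

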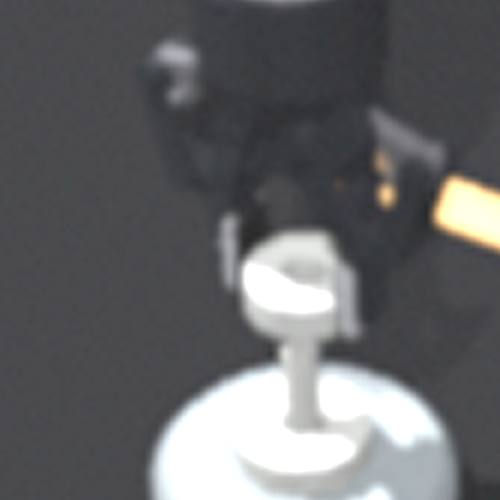

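move_arm(steps=[-0.6, 0.03, -0.06, -1, 0, 0, 0, -0.6, 0, 0, -0.7, 0, 0, 0, -0.6, 0, 0, -0.2, 0, 0, 0, -0.6, 0, 0, 0, 0, 0, 0])

```text
t: 15.0
eef_pos: [0.5568, 0.0203, 0.0867]
tool_rot: [0.0, 1.0, 0.0, -0.001]
contact_force: [1.0, 0.5, -1.6]
gripper_width: 0.555
```

move_arm(steps=[-0.6, 0.06, 0, -0.1, 0, 0, 0, -0.6, 0, 0, -0.1, 0, 0, 0, -0.6, 0, 0, -0.1, 0, 0, 0, -0.6, 0, 0, -0.1, 0, 0, 0])

```text
t: 15.4
eef_pos: [0.5581, 0.0202, 0.0836]
tool_rot: [0.0, 1.0, 0.0, 0.0]
contact_force: [0.2, 0.5, -1.8]
gripper_width: 0.559
```

move_arm(steps=[-0.6, 0, 0, -0.1, 0, 0, 0, -0.6, 0, 0, -0.1, 0, 0, 0, -0.6, 0, 0, 0, 0, 0, 0])

```text
t: 15.7
eef_pos: [0.5579, 0.0202, 0.0814]
tool_rot: [0.0, 1.0, 0.0, -0.0]
contact_force: [0.4, 0.1, -2.1]
gripper_width: 0.561
```

move_arm(steps=[-0.6, 0, 0, -0.1, 0, 0, 0, -0.6, 0, 0, -0.1, 0, 0, 0, -0.6, 0, 0, -0.1, 0, 0, 0])

```text
t: 16.0
eef_pos: [0.558, 0.0203, 0.0785]
tool_rot: [0.0, 1.0, 0.0, 0.0]
contact_force: [0.0, 0.9, -1.4]
gripper_width: 0.561
```

move_arm(steps=[-0.6, 0, 0, -0.1, 0, 0, 0, -0.6, 0, 0, -0.1, 0, 0, 0, -0.6, 0, 0, -0.1, 0, 0, 0, -0.6, 0, 0, -0.1, 0, 0, 0])

```text
t: 16.4
eef_pos: [0.558, 0.0203, 0.0745]
tool_rot: [0.0, 1.0, 0.0, 0.0]
contact_force: [0.5, -0.7, -1.8]
gripper_width: 0.563
```

```bash
python3 look.py l
```

```text
16.4 [0.558  0.0203 0.0745] [0.e+00 1.e+00 3.e-04 0.e+00] [ 0.5 -0.7 -1.8] 0.5628829607877757
```

View pics/w_l.png

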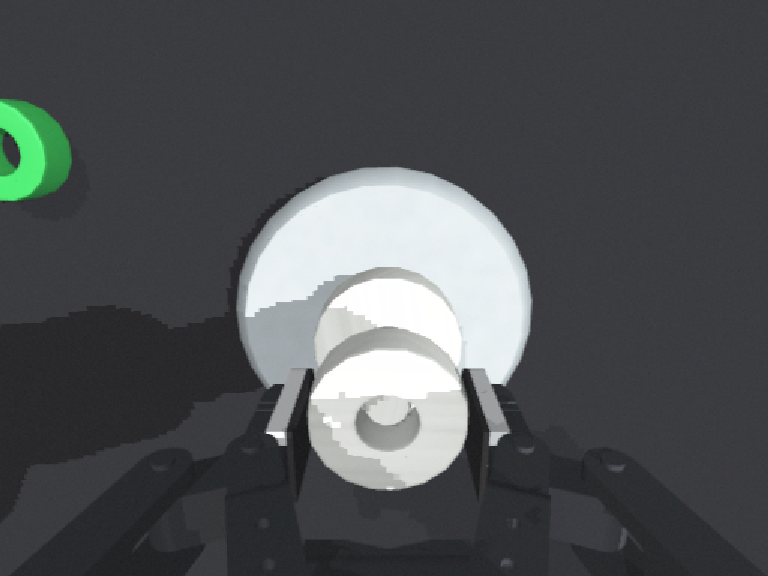

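move_arm(steps=[-0.6, 0, 0, -0.3, 0, 0, 0, -0.6, 0, 0, -0.4, 0, 0, 0, -0.6, 0, 0, -0.4, 0, 0, 0, -0.6, 0, 0, -0.4, 0, 0, 0])

```text
t: 16.9
eef_pos: [0.5579, 0.0202, 0.0591]
tool_rot: [0.0, 1.0, 0.0, -0.0]
contact_force: [-0.4, 0.3, -1.5]
gripper_width: 0.559
```

move_arm(steps=[-0.6, 0, 0, -0.4, 0, 0, 0, -0.6, 0, 0, -0.4, 0, 0, 0, -0.6, 0, 0, -0.3, 0, 0, 0, -0.6, 0, 0, -0.2, 0, 0, 0, -0.6, 0, 0, -0.2, 0, 0, 0])

```text
t: 17.4
eef_pos: [0.5581, 0.0203, 0.0444]
tool_rot: [-0.0, 1.0, 0.0, 0.0]
contact_force: [-0.2, 0.7, -2.3]
gripper_width: 0.558
```

move_arm(steps=[-0.6, 0, 0, -0.1, 0, 0, 0, -0.6, 0, 0, -0.1, 0, 0, 0])

```text
t: 17.6
eef_pos: [0.5581, 0.0203, 0.0425]
tool_rot: [-0.0, 1.0, 0.0, 0.0]
contact_force: [-0.1, -0.1, -2.3]
gripper_width: 0.565
```

move_arm(steps=[-0.6, 0, 0, -0.1, 0, 0, 0, -0.6, 0, 0, -0.1, 0, 0, 0])

```text
t: 17.8
eef_pos: [0.5581, 0.0203, 0.0408]
tool_rot: [0.0, 1.0, 0.0, 0.0]
contact_force: [-4.3, -0.8, 11.9]
gripper_width: 0.562
```

move_arm(steps=[-0.6, 0, 0, -0.1, 0, 0, 0])

```text
t: 17.9
eef_pos: [0.5581, 0.0203, 0.0407]
tool_rot: [0.0, 1.0, 0.0, -0.0]
contact_force: [-6.1, -1.1, 21.0]
gripper_width: 0.558
```

move_arm(steps=[-0.6, 0, 0, 0.2, 0, 0, 0, 0.5, 0, 0, 0, 0, 0, 0, 0.8, 0, 0, 0, 0, 0, 0, 0.8, 0, 0, 0.5, 0, 0, 0, 0.8, 0, 0, 3, 0, 0, 0, 0.8, 0, 0, 5, 0, 0, 0, 0.5, 0.6, 2, 2, 0, 0, 0, 0.5, 1.2, 4.6, 0, 0, 0, 0])

```text
t: 18.7
eef_pos: [0.5788, 0.0822, 0.1508]
tool_rot: [0.001, 1.0, -0.004, 0.003]
contact_force: [0.3, 0.4, -0.3]
gripper_width: 0.752
```

```bash
python3 look.py m
```

```text
18.7 [0.5788 0.0822 0.1508] [ 9.0e-04  1.0e+00 -3.9e-03  3.4e-03] [ 0.3  0.4 -0.3] 0.7518499530563126
```

View pics/w_m.png

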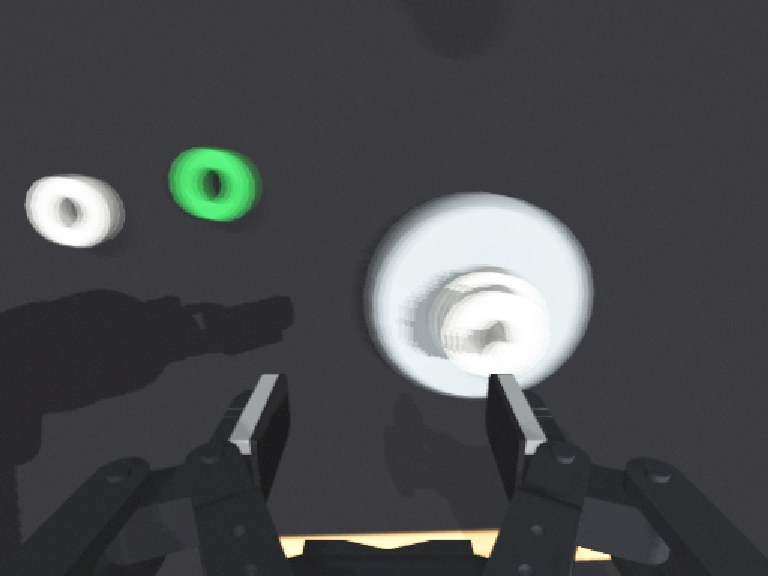

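move_arm(steps=[0.5, 1.05, 4.35, 0, 0, 0, 0, 0.5, 1.05, 4.35, 0, 0, 0, 0, 0.5, 1.05, 4.3, -2, 0, 0, 0, 0.5, 1.05, 4.3, -2, 0, 0, 0, 0.5, 0, 0, -4, 0, 0, 0, 0.5, 0, 0, 0, 0, 0, 0, 0.5, 0, 0, 0, 0, 0, 0, 0.5, 0, 0, 0, 0, 0, 0])

```text
t: 19.6
eef_pos: [0.6194, 0.2584, 0.0684]
tool_rot: [-0.0, 1.0, -0.001, 0.001]
contact_force: [0.2, -1.1, 0.1]
gripper_width: 0.75
```

```bash
python3 look.py n; python3 - <<'E'
from h import *
import pickle
c,T,o,s=pickle.load(open("n.pkl","rb"))
g=c["pixels"].min(2)
for th in (110,130):
    m=(g>th).astype(np.uint8); m[340:]=0; m[:,:200]=0; m[:,315:]=0
    m=cv2.morphologyEx(m,cv2.MORPH_OPEN,np.ones((5,5)))
    print(th,fitcyl(c,T,m,[.618,.2595],.020,0,.018))
E
```

```text
19.6 [0.6194 0.2584 0.0684] [-2.0e-04  1.0e+00 -6.0e-04  1.2e-03] [ 0.2 -1.1  0.1] 0.7499822215888952
110 (array([0.72500946, 0.25060505]), np.float64(0.8417203523534053))
130 (array([0.61913671, 0.25964914]), np.float64(0.03952553593947036))
```

View pics/w_n.png

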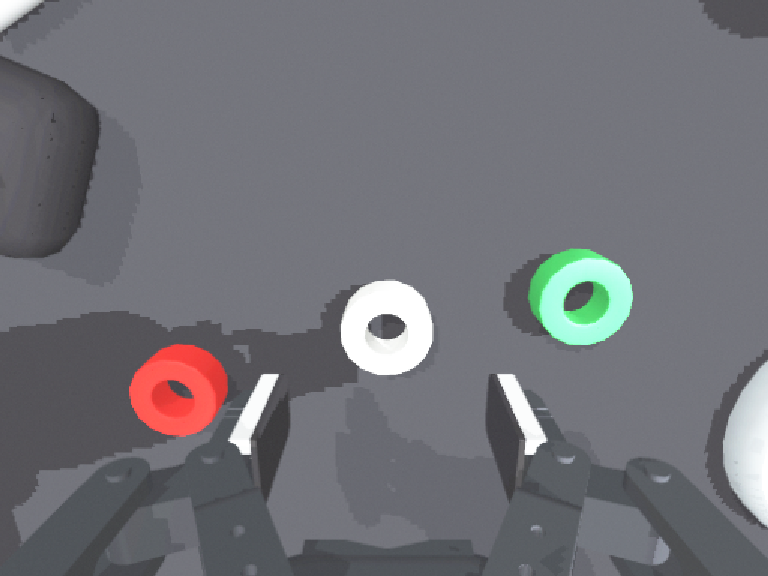

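move_arm(steps=[0.5, 0, 0.08, -3, 0, 0, 0, 0.5, 0, 0, -2, 0, 0, 0, 0.3, 0, 0, -0.8, 0, 0, 0, 0.15, 0, 0, -0.5, 0, 0, 0, 0.15, 0, 0, 0, 0, 0, 0])

```text
t: 20.2
eef_pos: [0.6185, 0.26, 0.0041]
tool_rot: [-0.0, 1.0, 0.0, 0.0]
contact_force: [0.4, -0.3, -0.3]
gripper_width: 0.57
```

```bash
python3 look.py o
```

```text
20.2 [0.6185 0.26   0.0041] [-1.e-04  1.e+00  1.e-04  4.e-04] [ 0.4 -0.3 -0.3] 0.5697737662680832
```

View pics/w_o.png

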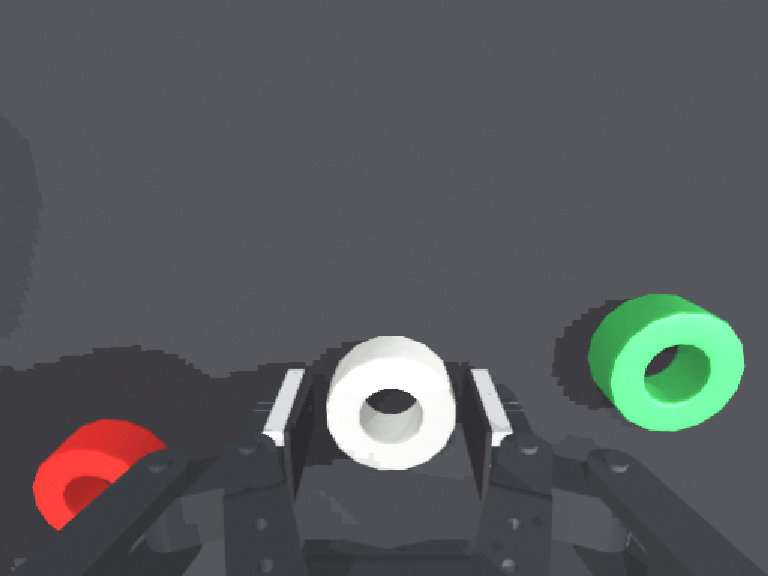

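View pics/s_o.png

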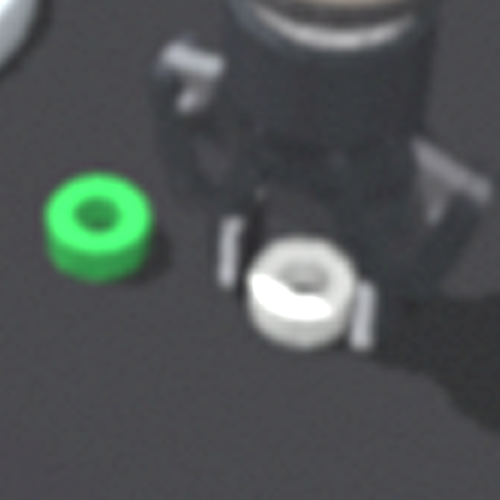

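move_arm(steps=[-0.1, 0, 0, 0, 0, 0, 0, -0.7, 0, 0, 0, 0, 0, 0, -0.7, 0, 0, 0, 0, 0, 0, -0.7, 0, 0, 0, 0, 0, 0])

```text
t: 20.7
eef_pos: [0.6189, 0.2603, 0.0051]
tool_rot: [-0.0, 1.0, 0.0, 0.001]
contact_force: [-1.5, -0.5, 4.7]
gripper_width: 0.448
```

move_arm(steps=[-0.7, 0, 0, 2, 0, 0, 0, -0.7, 0, 0, 4, 0, 0, 0, -0.7, -0.5, -2, 4, 0, 0, 0, -0.7, -1.15, -4.6, 0.8, 0, 0, 0, -0.7, -1.15, -4.6, 0, 0, 0, 0, -0.7, -1.15, -4.6, 0, 0, 0, 0, -0.7, -1.15, -4.6, 0, 0, 0, 0, -0.7, -1.05, -3.5, 0, 0, 0, 0])

```text
t: 21.5
eef_pos: [0.5558, 0.0176, 0.1121]
tool_rot: [0.001, 1.0, -0.001, 0.0]
contact_force: [0.3, -0.2, -1.4]
gripper_width: 0.45
```

move_arm(steps=[-0.7, 0, 0, 0, 0, 0, 0, -0.7, 0, 0, 0, 0, 0, 0, -0.7, 0, 0, 0, 0, 0, 0])

```text
t: 21.8
eef_pos: [0.557, 0.0225, 0.112]
tool_rot: [-0.0, 1.0, 0.001, 0.001]
contact_force: [-0.1, 0.5, -1.6]
gripper_width: 0.448
```

```bash
python3 look.py p
```

```text
21.8 [0.557  0.0225 0.112 ] [-5.e-04  1.e+00  1.e-03  6.e-04] [-0.1  0.5 -1.6] 0.4482589157519818
```

View pics/w_p.png

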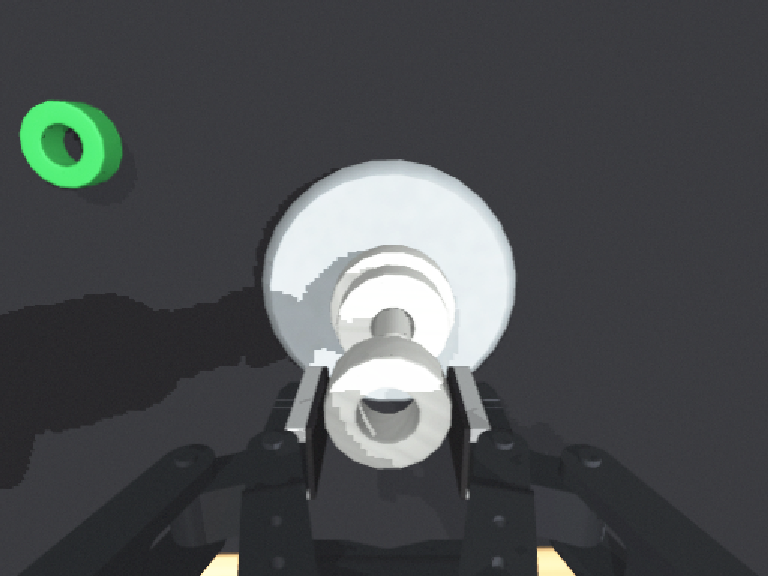

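View pics/s_p.png

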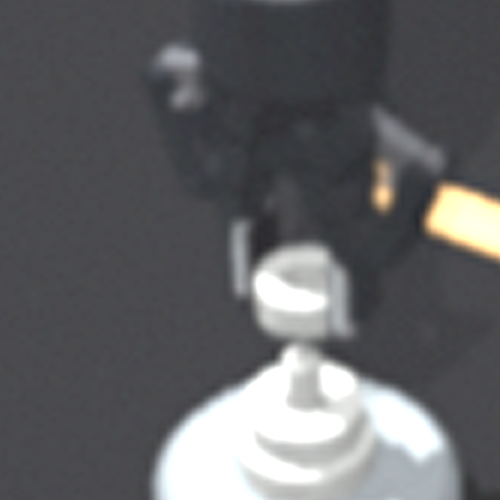

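move_arm(steps=[-0.7, 0, -0.07, -1, 0, 0, 0, -0.7, 0, 0, -0.8, 0, 0, 0, -0.7, 0, 0, -0.3, 0, 0, 0, -0.7, 0, 0, 0, 0, 0, 0])

```text
t: 22.3
eef_pos: [0.5558, 0.0205, 0.0894]
tool_rot: [0.0, 1.0, 0.0, -0.001]
contact_force: [0.4, 0.4, -1.3]
gripper_width: 0.455
```

move_arm(steps=[-0.7, 0.06, 0, -0.1, 0, 0, 0, -0.7, 0, 0, -0.1, 0, 0, 0, -0.7, 0, 0, -0.1, 0, 0, 0, -0.7, 0, 0, 0, 0, 0, 0])

```text
t: 22.7
eef_pos: [0.5571, 0.0203, 0.0876]
tool_rot: [0.0, 1.0, 0.0, 0.0]
contact_force: [-0.4, 0.4, -1.3]
gripper_width: 0.457
```

move_arm(steps=[-0.7, 0, 0, -0.1, 0, 0, 0, -0.7, 0, 0, -0.1, 0, 0, 0, -0.7, 0, 0, -0.1, 0, 0, 0])

```text
t: 23.0
eef_pos: [0.5571, 0.0204, 0.0845]
tool_rot: [0.0, 1.0, 0.0, 0.0]
contact_force: [-0.7, -0.1, -0.9]
gripper_width: 0.452
```

move_arm(steps=[-0.7, 0, 0, -0.1, 0, 0, 0, -0.7, 0, 0, -0.1, 0, 0, 0, -0.7, 0, 0, -0.1, 0, 0, 0])

```text
t: 23.3
eef_pos: [0.5571, 0.0204, 0.0815]
tool_rot: [-0.0, 1.0, 0.0, 0.0]
contact_force: [0.4, 0.0, -1.0]
gripper_width: 0.454
```

move_arm(steps=[-0.7, 0, 0, -0.1, 0, 0, 0, -0.7, 0, 0, -0.1, 0, 0, 0, -0.7, 0, 0, -0.1, 0, 0, 0, -0.7, 0, 0, -0.1, 0, 0, 0])

```text
t: 23.7
eef_pos: [0.5571, 0.0203, 0.0774]
tool_rot: [0.0, 1.0, 0.0, 0.0]
contact_force: [0.3, -0.2, -1.7]
gripper_width: 0.453
```

```bash
python3 look.py q
```

```text
23.7 [0.5571 0.0203 0.0774] [0.e+00 1.e+00 2.e-04 0.e+00] [ 0.3 -0.2 -1.7] 0.45312803466073664
```

View pics/w_q.png

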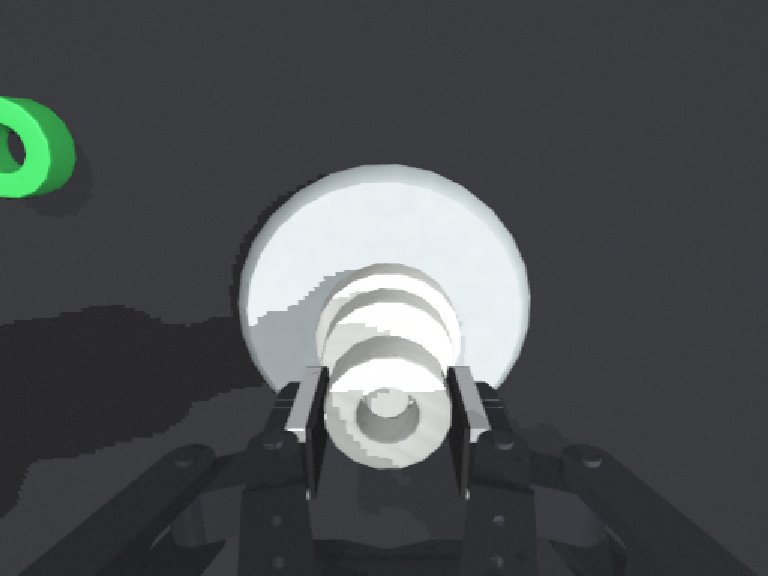

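move_arm(steps=[-0.7, 0, 0, -0.3, 0, 0, 0, -0.7, 0, 0, -0.3, 0, 0, 0, -0.7, 0, 0, -0.3, 0, 0, 0, -0.7, 0, 0, -0.2, 0, 0, 0, -0.7, 0, 0, -0.2, 0, 0, 0])

```text
t: 24.3
eef_pos: [0.5571, 0.0203, 0.0643]
tool_rot: [0.0, 1.0, 0.0, -0.0]
contact_force: [0.3, -0.4, -1.0]
gripper_width: 0.457
```

move_arm(steps=[-0.7, 0, 0, -0.1, 0, 0, 0, -0.7, 0, 0, -0.1, 0, 0, 0])

```text
t: 24.5
eef_pos: [0.5571, 0.0204, 0.0625]
tool_rot: [0.0, 1.0, 0.0, 0.0]
contact_force: [-0.9, -0.8, -0.8]
gripper_width: 0.45
```

move_arm(steps=[-0.7, 0, 0, -0.1, 0, 0, 0, -0.7, 0, 0, -0.1, 0, 0, 0])

```text
t: 24.7
eef_pos: [0.5572, 0.0204, 0.061]
tool_rot: [0.0, 1.0, 0.0, 0.0]
contact_force: [-3.3, -0.2, 12.3]
gripper_width: 0.452
```

Contact at the expected height, so I'll ease off, release and retreat.

move_arm(steps=[-0.7, 0, 0, 0.1, 0, 0, 0, 0.2, 0, 0, 0, 0, 0, 0, 0.6, 0, 0, 0, 0, 0, 0, 0.6, 0, 0, 0.5, 0, 0, 0, 0.6, 0, 0, 3, 0, 0, 0, 0.6, 0, 0, 4, 0, 0, 0, 0.6, 0, 0, 4, 0, 0, 0, 0.6, 0, 0, 0, 0, 0, 0])

```text
t: 25.5
eef_pos: [0.5609, 0.021, 0.1826]
tool_rot: [-0.001, 1.0, 0.0, 0.005]
contact_force: [0.9, 0.7, -0.4]
gripper_width: 0.801
```

move_arm(steps=[0.6, 0, 0, 0, 0, 0, 0, 0.6, 0, 0, 0, 0, 0, 0])

```text
t: 25.7
eef_pos: [0.5563, 0.0202, 0.1757]
tool_rot: [0.0, 1.0, 0.0, -0.001]
contact_force: [-0.4, -0.3, 0.4]
gripper_width: 0.799
```

```bash
python3 look.py r; python3 - <<'E'
from h import *
s=cams.read_camera("scene"); save("s_end",s["pixels"],1.5); save("s_stack",s["pixels"],8,(205,165,300,235))
t=cams.read_camera("top"); 
import pickle; c0=pickle.load(open("c0.pkl","rb"))
for n,c in (("scene",s),("top",t)):
    for q,b in (("ruler",(240,140,345,190) if n=="scene" else (200,262,330,284)),("cup",(115,160,148,198) if n=="scene" else (370,138,400,165)),("jar",(185,230,225,280) if n=="scene" else (238,95,272,132))):
        x0,y0,x1,y1=b; d=np.abs(c["pixels"][y0:y1,x0:x1].astype(int)-c0[n]["pixels"][y0:y1,x0:x1]).mean(2); print(n,q,d.mean().round(2),(d>40).sum())
# predicted outlines of rings in scene
im=cv2.resize(s["pixels"],None,fx=8,fy=8,interpolation=cv2.INTER_CUBIC); a=np.linspace(0,6.28,60)
for r,z in ((.03,.038),(.025,.056),(.02,.074)):
    p=(proj(s,np.c_[.5563+r*np.cos(a),.0197+r*np.sin(a),0*a+z])+.5)*8; cv2.polylines(im,[p.astype(int)],True,(255,0,0),1)
save("s_ov",im[1320:1880,1640:2400])
E
```

```text
25.7 [0.5563 0.0202 0.1757] [ 1.e-04  1.e+00  2.e-04 -8.e-04] [-0.4 -0.3  0.4] 0.7985630489150473
scene ruler 5.43 187
scene cup 0.65 0
scene jar 0.58 0
top ruler 23.84 671
top cup 2.59 0
top jar 22.72 244
```

View pics/s_ov.png

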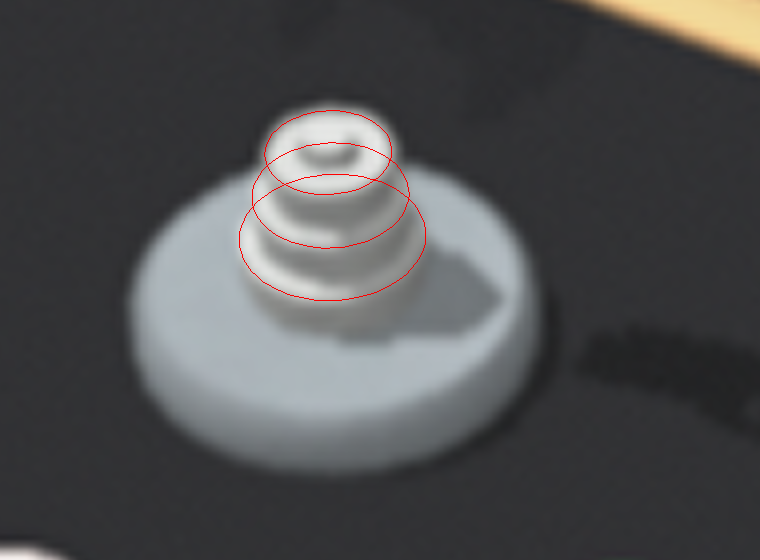

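View pics/w_r.png

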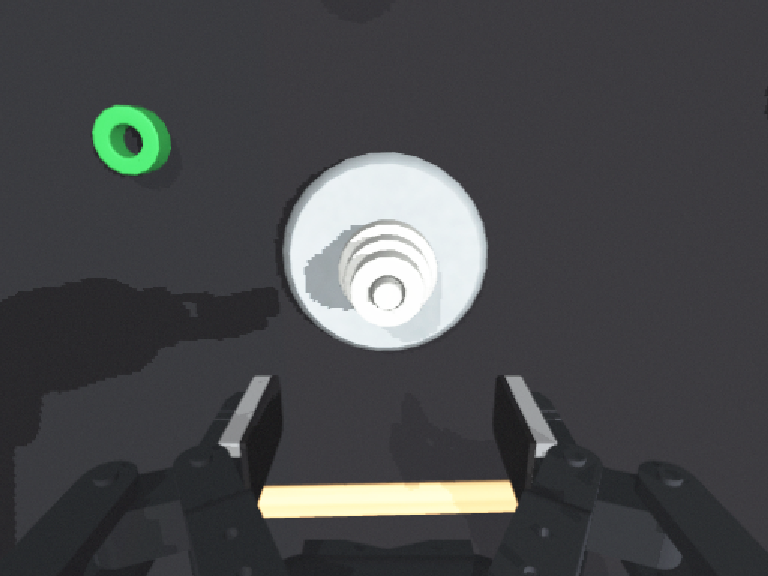

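View pics/s_end.png

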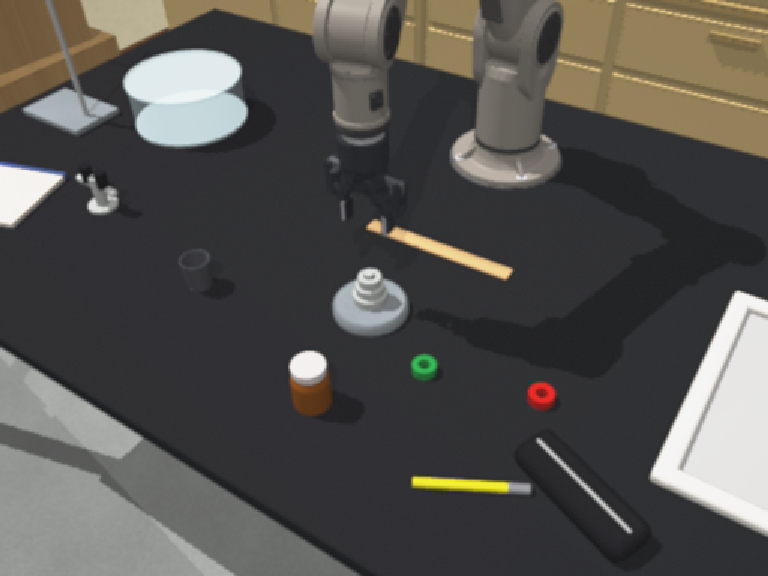

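The stack stands threaded at (370,285). The ruler's far end, at (340,180) in the unscaled picture, is unmoved, and a finger hides part of its near end. The cup and jar are also unmoved, and nothing is touching the robot. I'll hand in now.

```bash
python3 -c "
from station import order,status
print(status.get_obs()['contact_force']); print(order.hand_in())"
```

```text
[0.51477809 0.57475828 0.51864092]
the job is handed in; nothing more can be done
None
```

All three rings are on the spindle, large at the bottom, then medium, then small, and I handed the job in at about 26 s of the 72 s limit. The hand-in gives no verdict.

**How it went:** I located the spindle about 3.4 mm off the plate's centre from the cameras. Each ring threaded on the first try, lowered in 1–4 mm steps. The rings came to rest with wrist readings of 19, 21 and 12 N (limit 40 N). I eased off before opening the gripper each time.

**Last checks:**
- **Stack:** the predicted outlines of the three ring tops, at 38, 56 and 74 mm above the bench, matched the scene picture. The stack is flat and the spindle's end shows inside the top bore.
- **Bystanders:** the cup and jar showed no change in the scene picture. The ruler showed differences (187 pixels in the scene camera) where the gripper hides part of it. What I could see of it looked unmoved, but I did not measure its pose.
- **Robot:** it stood clear of the stack, with a contact force near zero.

**What disagreed:**
- **Fingertips:** both cameras showed them about 25 mm farther back than described. I set the grasp heights from the pictures, and they worked.
- **Wrist camera:** its calibration looked up to 4 mm off in height.
- **Lateral estimates:** the cameras' sideways positions differed by about 1 mm, within the 2.5 mm tolerance for dropping over the spindle.

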